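# Lock a batch of test cassettes into the incubator

### The arm

A 7-joint arm with a two-finger parallel gripper is mounted at the origin on the work surface. World frame = base frame: x ahead of the robot, y to its left, z up, the work surface at z = 0. Lengths are in m, angles in rad, forces in N, time in s.
With the tool pointing down it reaches from about 0.425 to 0.825 m from the base axis. Payload 3.6 kg.
Tool frame: the origin (TCP) lies between the finger pads; the fingertips stand ahead of it and the grasp point (between the pads) lies 11 mm behind it (ctrl.finger_overhang is the z of the fingertips in the tool frame, in m); z points along the fingers, y is the line along which they close (so a half turn about z gives the same grasp; the last joint's range is limited). The gripper opens to 93 mm and grips with 3 to 60 N. Pads are 15 mm wide; open, the fingers measure 128 mm over their backs; the gripper's body (75 mm by 188 mm) begins 65 mm behind the grasp point.
Start: joints at [-1.278, 0.615, -0.013, 1.423, 0.008, 1.103, -0.04], TCP at [0.204, 0.617, 0.205] pointing down, gripper open.
Joint ranges: [-3.12, 3.12], [-0.3, 2.06], [-1.34, 1.32], [0.26, 2.42], [-1.36, 4.5], [0.01, 1.98], [-2.84, 2.84]. Speed limits (rad/s): [2.79, 2.79, 3.14, 3.14, 3.14, 3.14, 3.14].

### API

Orientations are given as a unit quaternion [x, y, z, w].
In Python, from plant import ctrl gives the robot as it stands.
- The arm moves only by the tool servo_tool, never from a script. Its argument "steps" is a list that holds one entry, the list of rows, each a list of 7 numbers: the shift along the tool's x, y, z in mm, then the turn, a rotation vector about the tool's x, y, z in rad, then the closure, from 0 (fully open) to 1 (shut). A call has 1 to 20 rows; each row shifts and turns the commanded pose from where the row before left it, along the tool's axes as they then stand; what a row does not reach is not made up. A row lasts 1/10 s, in which the tool goes at most 50 mm and 8.59 degrees, less where a joint would pass 70% of its speed; a pose out of reach is approached as far as the arm can. A call with a gripper value outside its range is refused whole. The fingers move at their own pace and stop on an object; "grip_force" is the grip in N (left out, the last holds). Time passes only in rows, so rows that do not move let the fingers close. It gives the time, the measured TCP pose, the force, the opening and the grip force at its end, in the units of the state.
- ctrl.state(): the state, without advancing time (a new reading comes with each control period).
- ctrl.capture(name): name is "side" or "top" or "wrist"; returns a dict with "color" (384x512x3 uint8, red, green, blue), "depth" (384x512 float32, m along the optical axis (not along the pixel's ray), 0 where there is no reading), "vfov" (degrees; the focal length in pixels is half the picture's height over the tangent of half this angle, whatever the lens; pixels are square), "cx", "cy" (the principal point, pixels), "R" (3x3) and "t" (3): a world point X has camera coordinates R X + t. Camera axes: x right, y down, z forward; pixel columns grow to the right and rows downward; lengths in m; the calibration is good to about 2 mm. A picture is of the moment at which its call begins.
- ctrl.hand_in(): hands the job in; it is judged then, once.
Trained networks look in the newest picture that a camera, given by its name, has taken for a name from the list of things; names that differ only in an ending like _2 or _b are one class to them, and where a whole thing is asked for, a point or a joint stands for the part that bears it (a point fixed in the world has none). Each returns a list of dicts, best first, with "confidence" (0 to 1); they miss things now and then, are a little off and sometimes report something else, mostly with a low value. They report only what shows in the picture. A call takes as long as a camera call.
- ctrl.boxes_of(camera, thing): "box" ([centre column, centre row, width, height] in pixels, round what is visible of it).
- ctrl.place_of(camera, thing): "position" ([row, column] in pixels: a listed point, or the origin of a listed thing).
The state is a dict: "time": time; "q": joint angles; "qd": joint speeds; "joint_torque": joint torques, N m; "position": TCP position; "eef_rot": TCP orientation; "force": force on the tool from outside, world axes, zero at the start; "moment": the same for the moment, N m; "opening": opening from 0.0 (shut) to 1.0 (fully open); "grasp_force": force on a finger pad.
Only numpy, scipy, OpenCV 4.12 (cv2) and the standard library are available. Lean on these libraries where they do the work, as an engineer would, in place of code of your own. Each camera call takes 0.05 s, during which the arm holds its last target. There are 200 camera calls.

### The job

Load the incubator and lock it: turn the key to unlock the cover, slide the cover fully open, and lay every test cassette from the bench flat, window side up, in one of the ribbed places in the well, one to a place and lengthwise along it. Then slide the cover fully shut, turn the key back to its locked position, draw it out and leave it lying inside the steel tray. Leave the tube rack, the bottle and the carton where they are.

Things in the scene. Friction and masses are not known exactly. Their poses are not given: they have to be found in the camera images.
- lock (a joint): Angle of the cylinder lock on the incubator's front strip, rad: 0 = locked, the stop where the key was found and the only place where it comes out; grows clockwise seen from above to the stop at 1.5 = unlocked (bolt clear of the cover above 1.2). Friction 0.04 N m, stays where left, 0.08 rad of play in the key. The bolt goes home only with the cover fully shut, so with it open the key is trapped.
- lock_face (a point): Centre of the keyhole, on top of the lock's steel plate (36 by 40 mm), 74 mm above the bench; the lock axis is vertical. Axes are the incubator's (240 by 320 mm, front strip with the lock at its -x side): x = its depth, away from the front strip; y = along its width, towards the side where the open cover parks; z up. The keyhole is 12.6 mm wide with an 8 mm slot towards -x for the key's bit.
- key_grip (a point): Centre of the key's black head, 30 mm wide (key x), 10 thick (key y), 28 high (key z); key about 35 g, 62 mm long. In the lock it stands upright, this point 26 mm above lock_face and 14 mm from the head's under and upper side, its x along lock_face x when locked, turning with the lock. Turned, its bit is caught under the plate; at 0 (within 0.15 rad) it lifts straight out.
- key_foot (a point): Centre of the lower end of the key's round steel barrel (10 mm across), 48 mm below key_grip along the key's z; axes as key_grip. In the lock it is 22 mm below lock_face. A flat side bit 4 mm thick stands out to 12 mm from the axis on the key's -x side, 7 to 15 mm above the foot.
- cover (a joint): How far the clear sliding cover of the incubator is open, in m: 0 = fully shut over the well, 0.14 = fully open. It slides along lock_face +y to open, with about 2 N of friction, and stays where it is left. The fixed deck beside the cover is 60 mm above the bench.
- cover_handle (a point): Centre of the black bridge handle in the middle of the cover, moving with it: a bar 80 mm long (lock_face x), 12 mm wide (lock_face y, the way it slides) and 12 mm high, 88 mm above the bench, on a post at each end. The cover's top is 66 mm above the bench.
- place1 (a point): Centre of cassette place 1 of four on the floor of the well, 40 mm above the bench; axes as lock_face, long side along x. Each place is a 78 by 30 mm bay between guide ribs 4 mm high (at its ends and corners; the middle 40 mm of its long sides is open for fingers). Rows 87 mm apart in x, columns 60 mm apart in y. The well is 20 mm deep, its side walls 27 mm beyond the cassettes.
- place2 (a point): Centre of cassette place 2 of four on the floor of the well, 40 mm above the bench; axes as lock_face, long side along x. Each place is a 78 by 30 mm bay between guide ribs 4 mm high (at its ends and corners; the middle 40 mm of its long sides is open for fingers). Rows 87 mm apart in x, columns 60 mm apart in y. The well is 20 mm deep, its side walls 27 mm beyond the cassettes.
- place3 (a point): Centre of cassette place 3 of four on the floor of the well, 40 mm above the bench; axes as lock_face, long side along x. Each place is a 78 by 30 mm bay between guide ribs 4 mm high (at its ends and corners; the middle 40 mm of its long sides is open for fingers). Rows 87 mm apart in x, columns 60 mm apart in y. The well is 20 mm deep, its side walls 27 mm beyond the cassettes.
- place4 (a point): Centre of cassette place 4 of four on the floor of the well, 40 mm above the bench; axes as lock_face, long side along x. Each place is a 78 by 30 mm bay between guide ribs 4 mm high (at its ends and corners; the middle 40 mm of its long sides is open for fingers). Rows 87 mm apart in x, columns 60 mm apart in y. The well is 20 mm deep, its side walls 27 mm beyond the cassettes.
- cassette1_mid (a point): A white plastic test cassette, 70 mm long (x), 20 mm wide (y), 6 mm thick (z), about 15 g; this point is its middle, half-way up. It lies flat on the bench, window side (+z) up. May be absent.
- cassette2_mid (a point): A white plastic test cassette, 70 mm long (x), 20 mm wide (y), 6 mm thick (z), about 15 g; this point is its middle, half-way up. It lies flat on the bench, window side (+z) up. May be absent.
- cassette3_mid (a point): A white plastic test cassette, 70 mm long (x), 20 mm wide (y), 6 mm thick (z), about 15 g; this point is its middle, half-way up. It lies flat on the bench, window side (+z) up. May be absent.
- cassette4_mid (a point): A white plastic test cassette, 70 mm long (x), 20 mm wide (y), 6 mm thick (z), about 15 g; this point is its middle, half-way up. It lies flat on the bench, window side (+z) up. May be absent.
- tray_in (a point): Centre of the inner floor, 3 mm above the bench, of the steel key tray: 150 mm long (x) by 110 mm wide (y) outside, with a rim 12 mm above the bench and 3 mm walls.
- rack: Bystander: white foam tube rack, 140 by 210 by 45 mm, with a row of leaning tubes; origin under its centre.
- bottle: Bystander: small white dropper bottle, 34 mm across, 75 mm high; origin under its centre.
- carton: Bystander: open cardboard carton of tube caps, 120 by 160 by 60 mm; origin under its centre.

How it is judged:
By the outcome, as a careful person would: the job done as asked, in the order asked, and still so for the second after the job is handed in, with the robot touching nothing.
Of cassette1, cassette2, cassette3, cassette4 only 2 to 4 are there at a start; the rules pass over those that are not, and their reading is None.
At some moment in a run one of cassette1, cassette2, cassette3, cassette4 may be knocked a few centimetres aside while the robot is not near it.
Once in a run the grip may slacken for a moment while it holds something.
It also fails if it takes over 210 s, if anything falls off the work surface, if the arm or the gripper's body presses on something with over 40 N, if the wrist force passes 120 N, or if a joint passes its speed limit or range.

## Working session

There is one attempt and no reset: what is moved stays moved. The work goes in short steps, Python scripts to look and compute and a tool call to move; the robot and the scene stay as the last step left them, time stands still between calls to the robot, and variables do not carry over. Pictures are saved under pics/ and viewed, at most 14 in all, crops included, and the job is handed in when it is done.

Besides the shell and the picture viewer there is one more tool, called after "Request:" as a command line: name --argument value ..., lists and objects as JSON in quotes. servo_tool: Moves the arm, as the interface text tells. Its arguments: {"type":"object","properties":{"steps":{"type":"array","items":{"type":"array","items":{"type":"array","items":{"type":"number"}}}},"grip_force":{"type":"number"}},"required":["steps"]}

```bash
ls; mkdir -p pics; cat > h.py <<'E'
from plant import ctrl
import numpy as np, cv2
from scipy.spatial.transform import Rotation as Rn
def cap(n):
    c=ctrl.capture(n); c['R']=np.array(c['R']);c['t']=np.array(c['t']); c['f']=c['color'].shape[0]/2/np.tan(np.radians(c['vfov'])/2); return c
def save(c,name): cv2.imwrite('pics/'+name,c['color'][:,:,::-1])
def ray(c,u,v,z):  # world point at pixel col u,row v on plane z
    d=c['R'].T@np.array([(u-c['cx'])/c['f'],(v-c['cy'])/c['f'],1]); o=-c['R'].T@c['t']
    return o+d*(z-o[2])/d[2]
def dep(c,u,v):
    z=c['depth'][int(round(v)),int(round(u))]
    return c['R'].T@(np.array([(u-c['cx'])/c['f']*z,(v-c['cy'])/c['f']*z,z])-c['t'])
def proj(c,X):
    p=c['R']@np.array(X)+c['t']; return c['cx']+c['f']*p[0]/p[2], c['cy']+c['f']*p[1]/p[2]
E
python3 - <<'E'
from h import *
s=ctrl.state(); print(s, ctrl.finger_overhang)
Z=dict(lock_face=.074,key_grip=.1,cover_handle=.088,place1=.04,place2=.04,place3=.04,place4=.04,cassette1_mid=.003,tray_in=.003,rack=0,bottle=0,carton=0)
for n in ['top','side']:
    c=cap(n); save(c,n+'0.png'); print(n,-c['R'].T@c['t'])
    for k,z in Z.items():
        for r in ctrl.place_of(n,k)[:5]:
            v,u=r['position']; print(k,round(r['confidence'],2),np.round([u,v]),np.round(ray(c,u,v,z),3))
E
```

```text
pics
{'time': 0.0, 'q': array([-1.27851881,  0.6158816 , -0.01260168,  1.42490813,  0.00811514,
        1.10339272, -0.04041051]), 'qd': array([ 0.00137344,  0.00144305,  0.00059817,  0.00113958,  0.00075351,
       -0.00146475, -0.00117088]), 'joint_torque': array([-8.18167391e-04, -4.58944237e+01,  2.08936692e-01, -1.65746659e+01,
       -6.10395754e-02,  2.04538729e-02,  2.38407520e-04]), 'position': array([0.20345715, 0.61646039, 0.20360263]), 'eef_rot': array([ 1.58689482e-01,  9.87327725e-01, -1.25785577e-03, -1.72590984e-04]), 'force': array([-0.54755622,  0.0771168 ,  0.25085685]), 'moment': array([ 0.00853303,  0.03338525, -0.03455593]), 'grasp_force': 0.0, 'opening': 1.00063730558202} 0.008
top [0.49779575 0.01319159 1.0476809 ]
lock_face 0.93 [243. 243.] [0.497 0.081 0.074]
key_grip 0.54 [242. 242.] [0.499 0.079 0.1  ]
key_grip 0.38 [267. 212.] [0.572 0.021 0.1  ]
key_grip 0.2 [290. 214.] [ 0.568 -0.037  0.1  ]
cover_handle 0.93 [281. 194.] [ 0.618 -0.015  0.088]
place1 0.89 [290. 216.] [ 0.567 -0.038  0.04 ]
place1 0.85 [293. 181.] [ 0.659 -0.046  0.04 ]
place1 0.84 [273.
[... 1856 characters left out ...]
19 0.04 ]
place3 0.6 [305. 204.] [ 0.75  -0.053  0.04 ]
place3 0.57 [256. 218.] [ 0.568 -0.029  0.04 ]
place4 0.9 [280. 212.] [ 0.65  -0.046  0.04 ]
place4 0.89 [249. 212.] [0.57  0.013 0.04 ]
place4 0.82 [272. 202.] [0.667 0.019 0.04 ]
place4 0.6 [305. 204.] [ 0.75  -0.053  0.04 ]
place4 0.57 [256. 218.] [ 0.568 -0.029  0.04 ]
cassette1_mid 0.54 [249. 210.] [0.612 0.068 0.003]
cassette1_mid 0.54 [285. 295.] [ 0.445 -0.321  0.003]
tray_in 0.72 [160. 183.] [0.457 0.416 0.003]
rack 0.6 [219. 199.] [0.573 0.194 0.   ]
rack 0.59 [342. 240.] [ 0.745 -0.233  0.   ]
bottle 0.63 [303. 204.] [ 0.79  -0.001  0.   ]
carton 0.92 [217. 170.] [0.688 0.389 0.   ]
carton 0.56 [281. 209.] [0.71  0.019 0.   ]
```

```bash
python3 - <<'E'
import cv2
for n in ['top','side']:
    a=cv2.imread(f'pics/{n}0.png'); a=a[100:340,80:400]; cv2.imwrite(f'pics/{n}0b.png',cv2.resize(a,None,fx=2.5,fy=2.5,interpolation=2))
E
```

```text
(no output)
```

View pics/top0b.png

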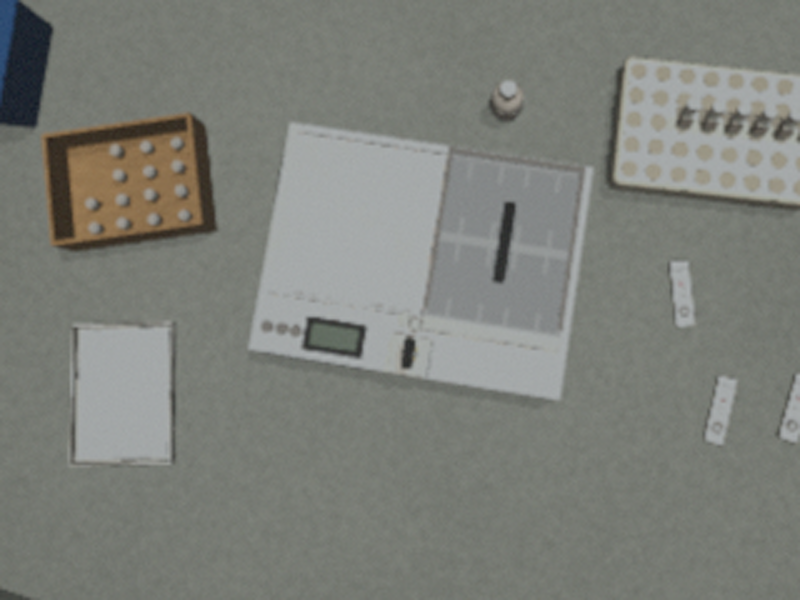

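View pics/side0b.png

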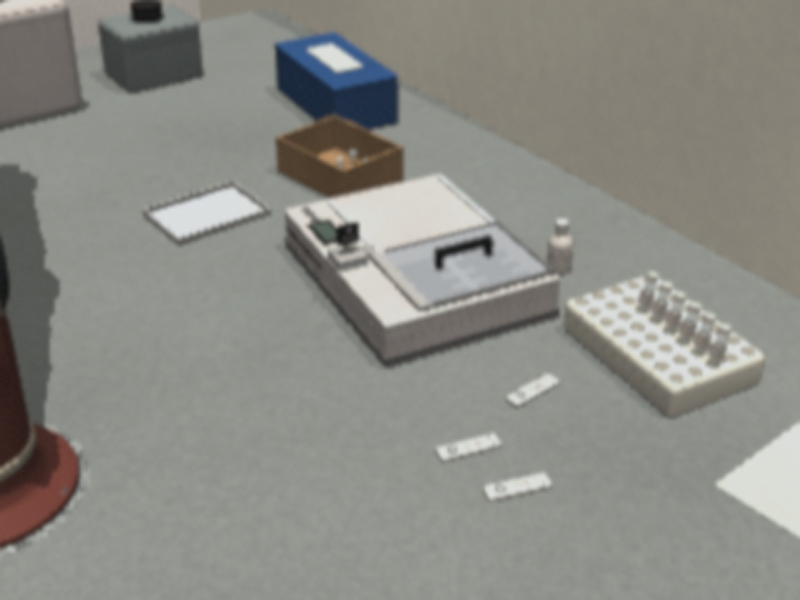

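The images show three cassettes at the right: top-crop pixels (682,294), (721,410) and (792,408). The incubator is yawed about -0.15 rad, with the key standing in the lock at (408,352) and the tray at (122,394). I'll move above the lock to look closely.

```bash
cat >> h.py <<'E'
def wrap(a): return (a+np.pi/2)%np.pi-np.pi/2
def plan(x,y,z,ang=None,tiltfix=True,full=None):
    """tool-frame shift mm (current axes) to put TCP at xyz, and turn to have tool y at world angle ang (mod pi)"""
    s=ctrl.state(); R=Rn.from_quat(s['eef_rot']).as_matrix(); p=s['position']
    d=R.T@(np.array([x,y,z])-p)*1000
    yw=np.arctan2(R[1,1],R[0,1])
    print('shift tool mm',np.round(d,1),'tilt',np.round(np.degrees(np.arccos(-R[2,2])),2),'y-angle',round(yw,3), end=' ')
    if ang is not None:
        t=-wrap(ang-yw); print('turn about tool z',round(t,3),'shift in turned axes',np.round(Rn.from_rotvec([0,0,t]).as_matrix().T@d,1),end=' ')
        a=ang if abs(np.cos(ang-yw))>=0 else ang
        a=yw-t; tgt=np.array([[np.sin(a),np.cos(a),0],[-np.cos(a),np.sin(a),0],[0,0,-1]]).T
        tgt=np.array([[-np.sin(a)*-1*-1,0,0]]) if 0 else np.column_stack([np.cross([np.cos(a),np.sin(a),0],[0,0,-1]),[np.cos(a),np.sin(a),0],[0,0,-1]])
        print('rotvec',np.round(Rn.from_matrix(R.T@tgt).as_rotvec(),3),end='')
    print()
def st():
    s=ctrl.state(); print('t',round(s['time'],2),'p',np.round(s['position'],4),'F',np.round(s['force'],1),'op',round(s['opening'],3),'gf',round(s['grasp_force'],1),'q',np.round(s['q'],2))
E
python3 - <<'E'
import re
s=open('h.py').read()
s=re.sub(r"        a=ang if.*\n","",s)
s=re.sub(r"        a=yw-t; tgt=.*\n        tgt=.*else (np.*)\n",r"        a=yw-t; tgt=\1\n",s)
open('h.py','w').write(s)
E
python3 - <<'E'
from h import *
plan(.47,.08,.26,np.pi/2-.15)
E
```

```text
shift tool mm [-421.2 -426.7  -55.3] tilt 0.01 y-angle 1.252 turn about tool z -0.169 shift in turned axes [-343.6 -491.4  -55.3] rotvec [-0.    -0.    -0.169]
```

Request:
servo_tool --steps '[[[0, 0, 0, 0, 0, -0.085, 0], [0, 0, 0, 0, 0, -0.084, 0], [-24.6, -35.1, -4, 0, 0, 0, 0], [-24.6, -35.1, -4, 0, 0, 0, 0], [-24.6, -35.1, -4, 0, 0, 0, 0], [-24.6, -35.1, -4, 0, 0, 0, 0], [-24.6, -35.1, -4, 0, 0, 0, 0], [-24.6, -35.1, -4, 0, 0, 0, 0], [-24.6, -35.1, -4, 0, 0, 0, 0], [-24.6, -35.1, -4, 0, 0, 0, 0], [-24.6, -35.1, -4, 0, 0, 0, 0], [-24.6, -35.1, -4, 0, 0, 0, 0], [-24.6, -35.1, -4, 0, 0, 0, 0], [-24.6, -35.1, -4, 0, 0, 0, 0], [-24.6, -35.1, -4, 0, 0, 0, 0], [-24.6, -35.1, -4, 0, 0, 0, 0], [0, 0, 0, 0, 0, 0, 0], [0, 0, 0, 0, 0, 0, 0]]]'

```text
time: 3.1
position: [0.4712, 0.0792, 0.2609]
eef_rot: [0.076, 0.997, 0.0, 0.0]
force: [0.4, 0.7, -0.3]
opening: 1.002
grasp_force: 0.0
```

```bash
python3 - <<'E'
from h import *
st()
c=cap('wrist'); save(c,'w1.png'); print(-c['R'].T@c['t']); print(c['R'])
for k,z in dict(lock_face=.074,key_grip=.1,cover_handle=.088).items():
    for r in ctrl.place_of('wrist',k)[:3]:
        v,u=r['position']; print(k,round(r['confidence'],2),np.round([u,v]),np.round(ray(c,u,v,z),4),np.round(dep(c,u,v),4))
plan(.5,.08,.1,np.pi/2-.15)
E
```

```text
t 3.1 p [0.4712 0.0792 0.2609] F [ 0.4  0.7 -0.3] op 1.002 gf 0.0 q [-0.29  0.29  0.1   1.82 -0.03  1.04  1.24]
[0.39066494 0.09159339 0.44005312]
[[ 0.15171431  0.98842326  0.00149438]
 [ 0.94630813 -0.1456863   0.28857656]
 [ 0.2854535  -0.04236705 -0.95745566]]
lock_face 0.81 [261. 196.] [0.5043 0.0843 0.074 ] [0.4923 0.0851 0.1127]
key_grip 0.54 [257. 196.] [0.4953 0.0797 0.1   ] [0.4914 0.0801 0.1127]
cover_handle 0.75 [208. 273.] [ 0.6079 -0.014   0.088 ] [ 0.605  -0.0125  0.0927]
shift tool mm [-29.8   2.6 160.6] tilt 0.05 y-angle 1.424 turn about tool z 0.004 shift in turned axes [-29.8   2.7 160.6] rotvec [ 0.    -0.001  0.004]
```

View pics/w1.png

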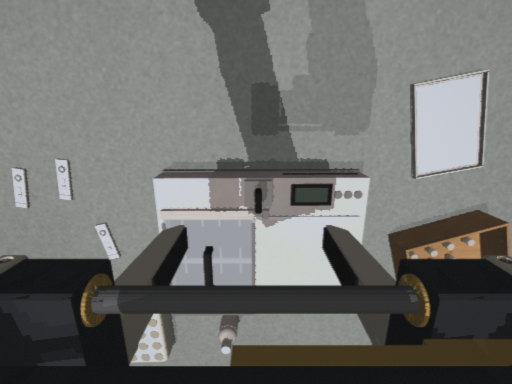

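The wrist view shows the incubator square to the image, with the key at (258,198), the handle at (208,268), the cassettes at left and the tray at upper right. Next I'll fit the key head and the handle from depth.

```bash
cat >> h.py <<'E'
def cloud(c):
    v,u=np.mgrid[:384,:512]; z=c['depth']; P=np.stack([(u-c['cx'])/c['f']*z,(v-c['cy'])/c['f']*z,z],-1)
    W=(P-c['t'])@c['R']; W[z<=0]=np.nan; return W
def blob(W,x,y,r,z0,z1,extra=None):
    with np.errstate(invalid='ignore'):
        m=(np.hypot(W[...,0]-x,W[...,1]-y)<r)&(W[...,2]>z0)&(W[...,2]<z1)
    if extra is not None: m&=extra
    p=W[m][:,:2].astype(np.float32)
    if len(p)<5: print('few',len(p)); return
    rc=cv2.minAreaRect(p*1000); b=cv2.boxPoints(rc); e=b[1]-b[0]; f=b[2]-b[1]; l=e if np.hypot(*e)>np.hypot(*f) else f
    print(len(p),'mean',np.round(p.mean(0),4),'rect c',np.round(np.array(rc[0])/1000,4),'size',np.round(rc[1],1),'long-axis ang',round(float(wrap(np.arctan2(l[1],l[0]))),3),'z',np.round(np.nanpercentile(W[m][:,2],[5,50,95]),4))
    return m
E
python3 - <<'E'
from h import *
for n in ['wrist','top']:
    c=cap(n); W=cloud(c)
    print(n); blob(W,.495,.08,.03,.106,.13); blob(W,.495,.08,.03,.09,.13); blob(W,.61,-.014,.06,.08,.11)
    if n=='top':
        w=c['color'].astype(int).min(2)>150
        for x,y in [( .56,-.33)]: pass
        with np.errstate(invalid='ignore'): m=(w&(W[...,2]<.03)&(W[...,1]<-.15)&(W[...,0]<.65)).astype(np.uint8)
        N,L,S,C=cv2.connectedComponentsWithStats(m)
        for i in range(1,N):
            if S[i,4]>20: print(C[i],S[i]); rc=cv2.minAreaRect(np.array([ray(c,u,v,.006)[:2] for v,u in zip(*np.where(L==i))],np.float32)*1000); print(rc)
E
```

```text
wrist
160 mean [0.4994 0.0794] rect c [0.5002 0.0788] size [ 9.2 29.4] long-axis ang -0.143 z [0.1094 0.1125 0.114 ]
189 mean [0.4977 0.0795] rect c [0.5002 0.0788] size [ 9.4 29.4] long-axis ang -0.151 z [0.0961 0.1123 0.1139]
307 mean [ 0.5968 -0.011 ] rect c [ 0.5999 -0.0123] size [12.2 55.3] long-axis ang -0.153 z [0.0849 0.0925 0.0939]
top
5 mean [0.5124 0.076 ] rect c [0.5127 0.0761] size [7.1 2.1] long-axis ang 1.114 z [0.109  0.1129 0.1143]
7 mean [0.5121 0.0752] rect c [0.5126 0.0754] size [8.1 3.9] long-axis ang 0.967 z [0.1025 0.1122 0.1143]
154 mean [ 0.6114 -0.014 ] rect c [ 0.6122 -0.0141] size [11.9 78.9] long-axis ang -0.148 z [0.0905 0.0937 0.0966]
[468.76937269 191.40221402] [437 188  75  11 542]
((634.447998046875, -529.5562133789062), (26.899085998535156, 193.52769470214844), 0.27466848492622375)
[352.55555556 217.28888889] [348 205  10  26 180]
((567.3819580078125, -207.48788452148438), (67.58129119873047, 20.209461212158203), 4.951466083526611)
[367.92631579 263.60526316] [362 250  13  28 190]
((446.4007568359375, -244.33070373535156), (19.446197509765625, 70.17195129394531), 76.15480041503906)
[398.66298343 262.39226519] [392 250  14  27 181]
((448.81982421875, -323.88800048828125), (18.876882553100586, 68.73881530761719), 72.58649444580078)
```

Request:
servo_tool --steps '[[[-28.5, 4.0, 20, 0, 0, 0, 0], [0, 0, 40, 0, 0, 0, 0], [0, 0, 40, 0, 0, 0, 0.3], [0, 0, 40, 0, 0, 0, 0.4], [0, 0, 20, 0, 0, 0, 0.4], [0, 0, 12, 0, 0, 0, 0.4], [0, 0, 0, 0, 0, 0, 0.4], [0, 0, 0, 0, 0, 0, 0.4], [0, 0, 0, 0, 0, 0, 1], [0, 0, 0, 0, 0, 0, 1], [0, 0, 0, 0, 0, 0, 1], [0, 0, 0, 0, 0, 0, 1], [0, 0, 0, 0, 0, 0, 1], [0, 0, 0, 0, 0, 0, 1]]]' --grip_force 20

```text
time: 4.8
position: [0.4997, 0.0796, 0.0888]
eef_rot: [0.075, 0.997, 0.0, 0.0]
force: [0.1, 0.6, -0.7]
opening: 0.128
grasp_force: 0.0
```

```bash
python3 -c "
from h import *
st(); plan(.5,.079,.089,np.pi/2-.15)"
```

```text
t 4.8 p [0.4997 0.0796 0.0888] F [ 0.1  0.6 -0.7] op 0.128 gf 0.0 q [-0.25  0.55  0.08  1.97 -0.07  0.62  1.29]
shift tool mm [-0.4 -0.6 -0.2] tilt 0.0 y-angle 1.421 turn about tool z 0.0 shift in turned axes [-0.4 -0.6 -0.2] rotvec [0. 0. 0.]
```

Request:
servo_tool --steps '[[[0, 0, 0, 0, 0, 0, 1], [0, 0, 0, 0, 0, 0, 1], [0, 0, 0, 0, 0, 0, 1], [0, 0, 0, 0, 0, 0.13, 1], [0, 0, 0, 0, 0, 0.13, 1], [0, 0, 0, 0, 0, 0.13, 1], [0, 0, 0, 0, 0, 0.13, 1], [0, 0, 0, 0, 0, 0.13, 1], [0, 0, 0, 0, 0, 0.13, 1], [0, 0, 0, 0, 0, 0.13, 1], [0, 0, 0, 0, 0, 0.13, 1], [0, 0, 0, 0, 0, 0.13, 1], [0, 0, 0, 0, 0, 0.13, 1], [0, 0, 0, 0, 0, 0.13, 1], [0, 0, 0, 0, 0, 0.1, 1], [0, 0, 0, 0, 0, 0, 1], [0, 0, 0, 0, 0, 0, 1], [0, 0, 0, 0, 0, 0, 1]]]'

```text
time: 6.6
position: [0.499, 0.0805, 0.0887]
eef_rot: [0.744, 0.668, -0.0, -0.001]
force: [-2.6, 2.0, 4.0]
opening: 0.101
grasp_force: 20.0
```

```bash
python3 -c "
from h import *
st(); plan(.5,.079,.089,np.pi/2-.15); print(ctrl.state()['moment'])"
```

```text
t 6.6 p [0.499  0.0805 0.0887] F [-2.6  2.   4. ] op 0.101 gf 20.0 q [-0.55  0.6   0.52  1.98 -0.47  0.68  0.17]
shift tool mm [-1.4  1.2 -0.3] tilt 0.12 y-angle -0.107 turn about tool z -1.528 shift in turned axes [-1.2 -1.3 -0.3] rotvec [-1.000e-03 -2.000e-03 -1.528e+00]
[ 0.47302762  0.67112855 -0.06259407]
```

Request:
servo_tool --steps '[[[0, 0, 0, 0, 0, 0, 0.4], [0, 0, 0, 0, 0, 0, 0.4], [0, 0, 0, 0, 0, 0, 0.4], [0, 0, -30, 0, 0, 0, 0.4], [0, 0, -40, 0, 0, 0, 0.4], [0, 0, 0, 0, 0, -0.13, 0.4], [0, 0, 0, 0, 0, -0.13, 0.4], [0, 0, 0, 0, 0, -0.13, 0.4], [0, 0, 0, 0, 0, -0.13, 0.4], [0, 0, 0, 0, 0, -0.13, 0.4], [0, 0, 0, 0, 0, -0.13, 0.4], [0, 0, 0, 0, 0, -0.13, 0.4], [0, 0, 0, 0, 0, -0.13, 0.4], [0, 0, 0, 0, 0, -0.13, 0.4], [0, 0, 0, 0, 0, -0.13, 0.4], [0, 0, 0, 0, 0, -0.13, 0.4], [0, 0, 0, 0, 0, -0.1, 0.4]]]'

```text
time: 8.3
position: [0.5, 0.079, 0.1586]
eef_rot: [0.073, 0.997, -0.0, 0.0]
force: [-0.3, 0.1, 0.4]
opening: 0.601
grasp_force: 0.0
```

```bash
python3 -c "
from h import *
st(); plan(.612,-.014,.078,np.pi/2-.15)
c=cap('wrist'); W=cloud(c); blob(W,.498,.08,.03,.106,.13)"
```

```text
t 8.3 p [0.5    0.079  0.1586] F [-0.3  0.1  0.4] op 0.601 gf 0.0 q [-0.32  0.45  0.17  1.9  -0.1   0.8   1.33]
shift tool mm [-124.3  -75.7   80.7] tilt 0.04 y-angle 1.425 turn about tool z 0.004 shift in turned axes [-124.6  -75.2   80.7] rotvec [-0.     0.001  0.004]
369 mean [0.4975 0.0795] rect c [0.4985 0.079 ] size [29.3 10.5] long-axis ang 1.481 z [0.1076 0.1124 0.114 ]
```

Request:
servo_tool --steps '[[[-31.1, -19, 0, 0, 0, 0, 0.4], [-31.1, -19, 0, 0, 0, 0, 0.4], [-31.1, -19, 0, 0, 0, 0, 0.4], [-31.1, -18.5, 10, 0, 0, 0, 0.4], [0, 0, 30, 0, 0, 0, 0.5], [0, 0, 25, 0, 0, 0, 0.5], [0, 0, 15, 0, 0, 0, 0.5], [0, 0, 0, 0, 0, 0, 0.6], [0, 0, 0, 0, 0, 0, 1], [0, 0, 0, 0, 0, 0, 1], [0, 0, 0, 0, 0, 0, 1], [0, 0, 0, 0, 0, 0, 1], [0, 0, 0, 0, 0, 0, 1], [0, 0, 0, 0, 0, 0, 1]]]'

```text
time: 9.75
position: [0.6125, -0.0137, 0.0805]
eef_rot: [0.075, 0.997, 0.0, 0.001]
force: [-0.5, 0.8, 4.5]
opening: 0.007
grasp_force: 2.6
```

```bash
python3 -c "
from h import *
st(); plan(.612,-.014,.078,np.pi/2-.15)"
```

```text
t 9.75 p [ 0.6125 -0.0137  0.0805] F [-0.5  0.8  4.5] op 0.007 gf 2.6 q [-0.1   0.7   0.15  1.68 -0.13  0.77  1.53]
shift tool mm [ 0.5 -0.4  2.5] tilt 0.16 y-angle 1.421 turn about tool z 0.0 shift in turned axes [ 0.5 -0.4  2.5] rotvec [0.    0.003 0.   ]
```

```bash
python3 -c "
from h import *
c=cap('wrist'); save(c,'w2.png'); c=cap('side'); a=c['color'][130:260,170:340,::-1]; cv2.imwrite('pics/s2.png',cv2.resize(a,None,fx=4.5,fy=4.5,interpolation=2))"
```

```text
(no output)
```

View pics/s2.png

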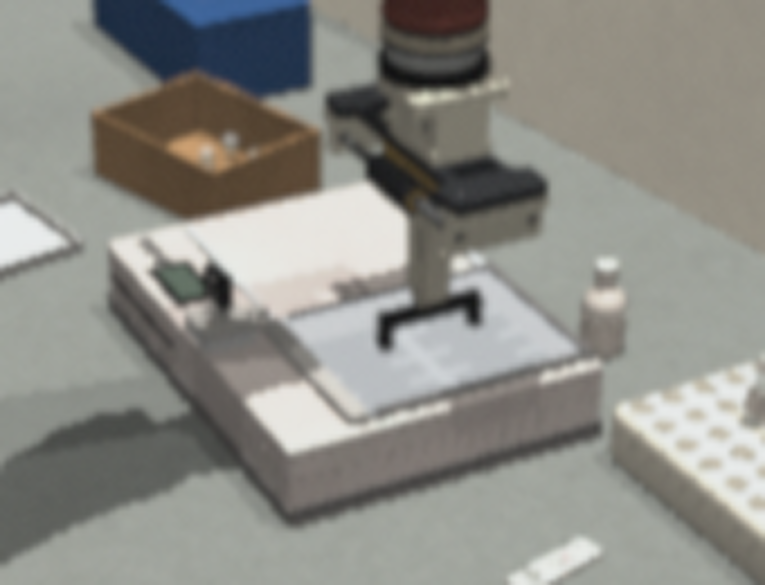

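View pics/w2.png

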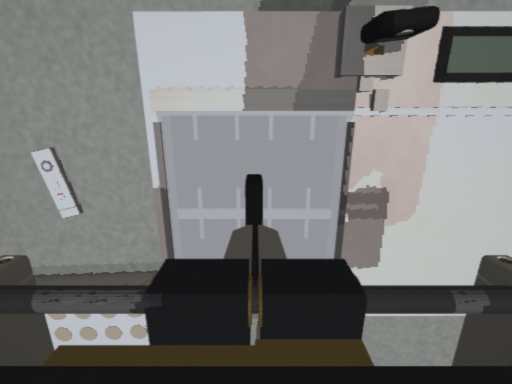

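```bash
python3 -c "
from h import *
for n in ['wrist','top','side']:
    c=cap(n); W=cloud(c); dark=c['color'].max(2)<60; blob(W,.62,-.014,.08,.083,.099,dark)"
```

```text
767 mean [ 0.5874 -0.0104] rect c [ 0.5888 -0.0104] size [10.7 31.9] long-axis ang -0.151 z [0.0894 0.0929 0.0941]
few 0
52 mean [ 0.6084 -0.0192] rect c [ 0.6077 -0.0178] size [11.9 71.6] long-axis ang -0.159 z [0.0857 0.0918 0.0958]
```

```bash
python3 -c "
from h import *
st()
c=cap('side'); save(c,'s3.png')
for v in range(184,210,2): print(v,[np.round(dep(c,u,v),3).tolist() for u in (263,266,269)], c['color'][v,266])
print(proj(c,[.6125,-.0137,.0725]),proj(c,[.6125,-.0137,.094]))"
```

```text
t 10.0 p [ 0.6125 -0.0137  0.0804] F [-0.6 -0.9  5.7] op 0.008 gf 2.6 q [-0.1   0.7   0.15  1.68 -0.13  0.77  1.53]
184 [[0.598, -0.021, 0.147], [0.604, -0.029, 0.149], [0.563, -0.094, 0.191]] [104 101  92]
186 [[0.604, -0.015, 0.136], [0.601, -0.033, 0.145], [0.563, -0.095, 0.185]] [107 103  94]
188 [[0.602, -0.017, 0.131], [0.607, -0.026, 0.133], [0.613, -0.032, 0.134]] [105 102  92]
190 [[0.6, -0.019, 0.125], [0.601, -0.033, 0.131], [0.615, -0.031, 0.126]] [107 104  94]
192 [[0.601, -0.019, 0.118], [0.605, -0.029, 0.121], [0.618, -0.027, 0.116]] [107 104  94]
194 [[0.602, -0.017, 0.109], [0.604, -0.031, 0.115], [0.618, -0.027, 0.109]] [108 104  94]
196 [[0.601, -0.019, 0.104], [0.606, -0.028, 0.106], [0.619, -0.026, 0.101]] [96 92 84]
198 [[0.599, -0.022, 0.099], [0.612, -0.02, 0.093], [0.623, -0.022, 0.09]] [43 43 40]
200 [[0.602, -0.019, 0.089], [0.61, -0.023, 0.088], [0.642, 0.001, 0.066]] [111 113 115]
202 [[0.617, 0.001, 0.067], [0.624, -0.006, 0.068], [0.631, -0.012, 0.068]] [182 186 189]
204 [[0.608, -0.011, 0.068], [0.617, -0.015, 0.067], [0.625, -0.02, 0.067]] [186 190 193]
206 [[0.603, -0.018, 0.066], [0.612, -0.021, 0.065], [0.619, -0.028, 0.066]] [188 192 196]
208 [[0.596, -0.027, 0.066], [0.603, -0.033, 0.066], [0.61, -0.039, 0.067]] [199 203 206]
(np.float64(264.64851318206934), np.float64(202.80755610555673)) (np.float64(264.7959439089952), np.float64(196.8804301981793))
```

Request:
servo_tool --steps '[[[0, 0, -20, 0, 0, 0, 1], [0, 0, -40, 0, 0, 0, 1], [0, 0, 0, 0, 0, 0, 1], [0, 0, 0, 0, 0, 0, 1], [0, 0, 0, 0, 0, 0, 1]]]'

```text
time: 10.55
position: [0.6105, -0.0134, 0.1379]
eef_rot: [0.075, 0.997, 0.0, -0.001]
force: [-0.3, -0.9, -0.1]
opening: 0.007
grasp_force: 0.0
```

```bash
python3 -c "
from h import *
st()
c=cap('side'); a=c['color'][150:220,220:320,::-1]; cv2.imwrite('pics/s4.png',cv2.resize(a,None,fx=7,fy=7,interpolation=2))
p=ctrl.state()['position']
for dz in (-.008,0,.013): print(dz,proj(c,p+[0,0,dz]))"
```

```text
t 10.55 p [ 0.6105 -0.0134  0.1379] F [-0.3 -0.9 -0.1] op 0.007 gf 0.0 q [-0.11  0.63  0.16  1.63 -0.12  0.9   1.52]
-0.008 (np.float64(264.4432999212901), np.float64(187.04484910631993))
0 (np.float64(264.49844582843997), np.float64(184.76231635034404))
0.013 (np.float64(264.58870256254585), np.float64(181.02651866940246))
```

View pics/s4.png

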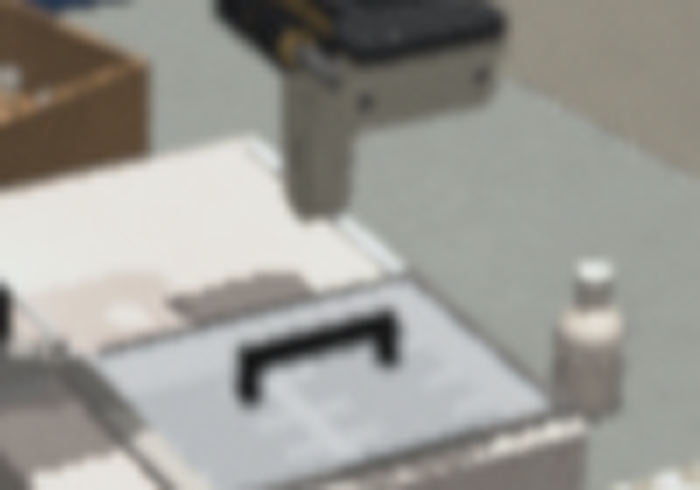

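Request:
servo_tool --steps '[[[0, 0, 0, 0, 0, 0, 0.6], [0, 0, 0, 0, 0, 0, 0.6], [0, 0, 0, 0, 0, 0, 0.6], [0, 0, 0, 0, 0, 0, 0.6]]]'

```text
time: 11.0
position: [0.6114, -0.0136, 0.1385]
eef_rot: [0.075, 0.997, -0.0, -0.0]
force: [-0.7, -0.9, -0.3]
opening: 0.302
grasp_force: 0.0
```

```bash
python3 -c "
from h import *
st()
c=cap('side'); a=c['color'][150:220,220:320,::-1]; cv2.imwrite('pics/s5.png',a)
c=cap('wrist'); save(c,'w5.png')"
```

```text
t 11.0 p [ 0.6114 -0.0136  0.1385] F [-0.7 -0.9 -0.3] op 0.302 gf 0.0 q [-0.11  0.63  0.16  1.63 -0.12  0.9   1.52]
```

Request:
servo_tool --steps '[[[0, 0, 0, 0, 0, 0, 0], [0, 0, 0, 0, 0, 0, 0], [0, 0, 0, 0, 0, 0, 0], [0, 0, 0, 0, 0, 0, 0], [0, 0, 0, 0, 0, 0, 0]]]'

```text
time: 11.6
position: [0.6115, -0.0136, 0.1388]
eef_rot: [0.075, 0.997, -0.0, 0.0]
force: [-1.8, 0.2, 0.2]
opening: 0.782
grasp_force: 0.0
```

```bash
python3 -c "
from h import *
st()
c=cap('side'); a=c['color'][150:220,220:320,::-1]; b=cv2.imread('pics/s5.png'); s=cv2.resize(np.hstack([b,a]),None,fx=4,fy=4,interpolation=2); cv2.imwrite('pics/s6.png',s)
p=ctrl.state()['position']; R=Rn.from_quat(ctrl.state()['eef_rot']).as_matrix()
for w in (.0,.028,-.028,.055,-.055): print(w,[np.round(proj(c,p+R@[0,w,dz]),1) for dz in(.008,0,-.013)])"
```

```text
t 11.6 p [ 0.6115 -0.0136  0.1388] F [-1.8  0.2  0.2] op 0.782 gf 0.0 q [-0.11  0.63  0.16  1.63 -0.12  0.9   1.52]
0.0 [array([264.8, 186.6]), array([264.8, 184.3]), array([264.9, 180.6])]
0.028 [array([260.4, 182.8]), array([260.5, 180.5]), array([260.5, 176.8])]
-0.028 [array([269.2, 190.6]), array([269.3, 188.3]), array([269.4, 184.5])]
0.055 [array([256.4, 179.2]), array([256.4, 176.9]), array([256.5, 173.2])]
-0.055 [array([273.7, 194.5]), array([273.7, 192.2]), array([273.9, 188.4])]
```

View pics/s6.png

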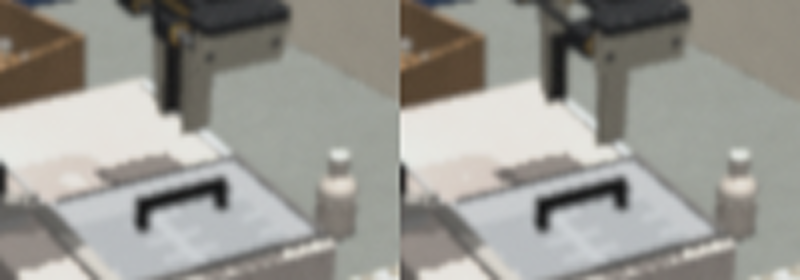

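The fingertips sit about 13.5 mm behind the reported TCP rather than 8 mm ahead of it. Contact with the bar top and the side view both agree on this, so I'll go deeper by that amount from here on.

Request:
servo_tool --steps '[[[0, 0, 20, 0, 0, 0, 0.5], [0, 0, 20, 0, 0, 0, 0.5], [0, 0, 20, 0, 0, 0, 0.5], [0, 0, 12, 0, 0, 0, 0.5], [0, 0, 9, 0, 0, 0, 0.5], [0, 0, 0, 0, 0, 0, 0.7], [0, 0, 0, 0, 0, 0, 1], [0, 0, 0, 0, 0, 0, 1], [0, 0, 0, 0, 0, 0, 1], [0, 0, 0, 0, 0, 0, 1], [0, 0, 0, 0, 0, 0, 1], [0, 0, 0, 0, 0, 0, 1]]]' --grip_force 20

```text
time: 12.85
position: [0.6119, -0.0138, 0.0584]
eef_rot: [0.075, 0.997, -0.0, 0.001]
force: [-0.1, 0.0, 3.8]
opening: 0.123
grasp_force: 20.0
```

Request:
servo_tool --steps '[[[0, 7, 0, 0, 0, 0, 1], [0, 14, 0, 0, 0, 0, 1], [0, 14, 0, 0, 0, 0, 1], [0, 14, 0, 0, 0, 0, 1], [0, 14, 0, 0, 0, 0, 1], [0, 14, 0, 0, 0, 0, 1], [0, 14, 0, 0, 0, 0, 1], [0, 14, 0, 0, 0, 0, 1], [0, 14, 0, 0, 0, 0, 1], [0, 14, 0, 0, 0, 0, 1], [0, 8, 0, 0, 0, 0, 1], [0, 3, 0, 0, 0, 0, 1], [0, 0, 0, 0, 0, 0, 1], [0, 0, 0, 0, 0, 0, 1]]]'

```text
time: 14.25
position: [0.6325, 0.1239, 0.0583]
eef_rot: [0.076, 0.997, -0.004, -0.0]
force: [-1.8, -8.2, 7.6]
opening: 0.126
grasp_force: 20.0
```

Request:
servo_tool --steps '[[[0, 0, 0, 0, 0, 0, 0.5], [0, 0, 0, 0, 0, 0, 0.5], [0, 0, 0, 0, 0, 0, 0.5], [0, 0, -20, 0, 0, 0, 0.5], [0, 0, -45, 0, 0, 0, 0.5], [0, 0, -45, 0, 0, 0, 0.3], [0, 0, -45, 0, 0, 0, 0], [8.4, -43.3, -20, 0, 0, 0, 0], [8.4, -43.3, 0, 0, 0, 0, 0], [8.4, -43.3, 0, 0, 0, 0, 0], [8.4, -43.3, 0, 0, 0, 0, 0], [8.4, -43.3, 0, 0, 0, 0, 0], [8.4, -43.3, 0, 0, 0, 0, 0], [8.4, -43.3, 0, 0, 0, 0, 0], [8.4, -43.3, 0, 0, 0, 0, 0], [8.4, -43.3, 0, 0, 0, 0, 0], [0, 0, 0, 0, 0, 0, 0], [0, 0, 0, 0, 0, 0, 0], [0, 0, 0, 0, 0, 0, 0]]]'

```text
time: 16.15
position: [0.5013, -0.2426, 0.2323]
eef_rot: [0.073, 0.997, 0.001, 0.0]
force: [0.3, -0.5, 0.1]
opening: 0.998
grasp_force: 0.0
```

```bash
cat >> h.py <<'E'
def cass(c,verb=True,th=120):
    """cassettes on bench by brightness in image c, at z=.006; returns list (x,y,ang)"""
    W=cloud(c); im=c['color'].astype(int); w=(im.min(2)>th)
    bg=cv2.medianBlur(c['color'].min(2),5).astype(int)
    with np.errstate(invalid='ignore'): m=((bg>th)&(W[...,2]<.02)&(W[...,2]>-.02)).astype(np.uint8)
    N,L,S,C=cv2.connectedComponentsWithStats(m); out=[]
    for i in range(1,N):
        if S[i,4]<60: continue
        P=np.array([ray(c,u,v,.006)[:2] for v,u in zip(*np.where(L==i))],np.float32)*1000
        rc=cv2.minAreaRect(P); b=cv2.boxPoints(rc); e=b[1]-b[0]; f=b[2]-b[1]; l=e if np.hypot(*e)>np.hypot(*f) else f
        if 55<max(rc[1])<85 and 14<min(rc[1])<27:
            r=(rc[0][0]/1000,rc[0][1]/1000,float(wrap(np.arctan2(l[1],l[0])))); out.append(r)
            if verb: print('cass px',np.round(C[i]),'xy',np.round(r[:2],4),'ang',round(r[2],3),'size',np.round(rc[1],1))
    return out
E
python3 - <<'E'
from h import *
st(); c=cap('wrist'); save(c,'w7.png'); cass(c)
for r in ctrl.boxes_of('wrist','cassette1_mid'): print(r)
for n in ['top','side']:
    c=cap(n); print(n); cass(c,th=150)
    if n=='top': W=cloud(c); blob(W,.63,.124,.06,.085,.11)
    for k in range(1):
        for r in ctrl.place_of(n,'place1'):
            v,u=r['position']; print(round(r['confidence'],2),np.round(ray(c,u,v,.04),4))
E
```

```text
t 16.15 p [ 0.5013 -0.2426  0.2323] F [ 0.3 -0.5  0.1] op 0.998 gf 0.0 q [ 0.25  0.45  0.24  1.66 -0.12  1.04  1.96]
top
155 mean [0.6324 0.1237] rect c [0.6331 0.1241] size [12.  77.9] long-axis ang -0.151 z [0.089  0.0935 0.0968]
0.94 [0.5784 0.0166 0.04  ]
0.74 [ 0.6537 -0.0442  0.04  ]
0.69 [ 0.573  -0.0315  0.04  ]
0.56 [0.6634 0.0068 0.04  ]
side
0.87 [0.6704 0.0099 0.04  ]
0.77 [ 0.6522 -0.0381  0.04  ]
0.59 [ 0.5463 -0.0489  0.04  ]
0.57 [0.5641 0.0341 0.04  ]
```

View pics/w7.png

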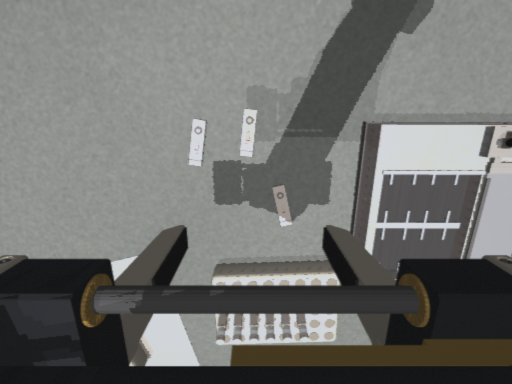

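The cover is fully open, with the handle at (0.633,0.124). The cassettes are at wrist pixels (197,142), (249,133) and (283,205), the last of them in shadow. My detector needs local contrast instead of a fixed threshold.

```bash
python3 - <<'E'
s=open('h.py').read()
i=s.index("    W=cloud(c); im="); j=s.index("    N,L,S,C=")
s=s[:i]+'''    W=cloud(c); g=c['color'].min(2); bg=cv2.medianBlur(g,51).astype(int)
    with np.errstate(invalid='ignore'): m=((g.astype(int)-bg>th)&(W[...,2]<.025)).astype(np.uint8)
    m=cv2.morphologyEx(m,cv2.MORPH_CLOSE,np.ones((3,3)))
'''+s[j:]
s=s.replace('th=120','th=25'); open('h.py','w').write(s)
E
python3 - <<'E'
from h import *
c=cap('wrist'); cass(c); cass(c,th=40)
c=cap('top'); cass(c)
E
```

```text
cass px [249. 133.] xy [ 0.4453 -0.2441] ang -0.232 size [20.1 68.9]
cass px [198. 142.] xy [ 0.4484 -0.3226] ang -0.314 size [19.2 68.8]
cass px [263. 156.] xy [ 0.481 -0.225] ang -1.137 size [19.  69.7]
cass px [120. 266.] xy [ 0.6314 -0.5002] ang -0.919 size [24.  65.6]
cass px [249. 133.] xy [ 0.4455 -0.244 ] ang -0.253 size [18.7 68.5]
cass px [198. 142.] xy [ 0.4483 -0.3225] ang -0.314 size [18.6 68.5]
cass px [120. 266.] xy [ 0.6319 -0.5008] ang -0.919 size [23.9 64. ]
cass px [319. 243.] xy [ 0.5009 -0.1168] ang -0.593 size [22.5 55.9]
```

```bash
python3 -c "
from h import *
plan(.4456,-.244,-.011,np.pi/2-.243)"
```

```text
shift tool mm [ 54.1  -7.4 243.8] tilt 0.0 y-angle 1.422 turn about tool z 0.094 shift in turned axes [ 53.2 -12.4 243.8] rotvec [ 0.    -0.     0.094]
```

Request:
servo_tool --steps '[[[0, 0, 0, 0, 0, 0.094, 0.5], [26.6, -6.2, 0, 0, 0, 0, 0.5], [26.6, -6.2, 10, 0, 0, 0, 0.5], [0, 0, 45, 0, 0, 0, 0.5], [0, 0, 45, 0, 0, 0, 0.5], [0, 0, 45, 0, 0, 0, 0.5], [0, 0, 45, 0, 0, 0, 0.5], [0, 0, 30, 0, 0, 0, 0.5], [0, 0, 13, 0, 0, 0, 0.5], [0, 0, 6, 0, 0, 0, 0.5], [0, 0, 4, 0, 0, 0, 0.5], [0, 0, 0, 0, 0, 0, 0.5]]]' --grip_force 20

```text
time: 17.75
position: [0.4462, -0.2449, -0.0094]
eef_rot: [0.122, 0.993, -0.0, 0.001]
force: [0.6, 0.1, -1.0]
opening: 0.5
grasp_force: 0.0
```

```bash
python3 -c "
from h import *
st(); plan(.4456,-.244,-.011,np.pi/2-.243)"
```

```text
t 17.75 p [ 0.4462 -0.2449 -0.0094] F [ 0.6  0.1 -1. ] op 0.5 gf 0.0 q [ 0.36  0.73  0.15  2.03 -0.26  0.4   2.04]
shift tool mm [0.8 0.7 1.6] tilt 0.12 y-angle 1.327 turn about tool z -0.001 shift in turned axes [0.8 0.7 1.6] rotvec [-0.001  0.002 -0.001]
```

Request:
servo_tool --steps '[[[0.8, 0.7, 1.5, 0, 0, 0, 0.5], [0, 0, 1.0, 0, 0, 0, 0.5], [0, 0, 0, 0, 0, 0, 0.5], [0, 0, 0, 0, 0, 0, 0.5]]]'

```text
time: 18.15
position: [0.445, -0.2437, -0.0124]
eef_rot: [0.122, 0.993, -0.0, 0.0]
force: [0.3, 0.7, -0.3]
opening: 0.5
grasp_force: 0.0
```

Request:
servo_tool --steps '[[[0, 0, 0, 0, 0, 0, 1], [0, 0, 0, 0, 0, 0, 1], [0, 0, 0, 0, 0, 0, 1], [0, 0, 0, 0, 0, 0, 1], [0, 0, 0, 0, 0, 0, 1], [0, 0, -10, 0, 0, 0, 1], [0, 0, -40, 0, 0, 0, 1], [0, 0, -40, 0, 0, 0, 1], [0, 0, -40, 0, 0, 0, 1]]]'

```text
time: 19.05
position: [0.4444, -0.2434, 0.1192]
eef_rot: [0.122, 0.993, 0.0, -0.0]
force: [0.8, -0.1, -0.8]
opening: 0.208
grasp_force: 20.0
```

```bash
python3 -c "
from h import *
st(); plan(.615,-.014,.119,np.pi/2-.15)"
```

```text
t 19.05 p [ 0.4444 -0.2434  0.1192] F [ 0.8 -0.1 -0.8] op 0.208 gf 20.0 q [ 0.29  0.52  0.25  1.94 -0.19  0.71  1.98]
shift tool mm [-1.101e+02  2.638e+02  2.000e-01] tilt 0.02 y-angle 1.327 turn about tool z -0.094 shift in turned axes [-1.344e+02  2.523e+02  2.000e-01] rotvec [-0.    -0.    -0.094]
```

Request:
servo_tool --steps '[[[0, 0, -20, 0, 0, -0.094, 1], [-25.5, 32.5, -3, 0, 0, 0, 1], [-25.5, 32.5, -3, 0, 0, 0, 1], [-25.5, 32.5, -3, 0, 0, 0, 1], [-25.5, 32.5, -3, 0, 0, 0, 1], [-25.5, 32.5, -3, 0, 0, 0, 1], [-25.5, 32.5, -3, 0, 0, 0, 1], [-25.5, 32.5, -3, 0, 0, 0, 1], [0, 0, 0, 0, 0, 0, 1], [0, 0, 0, 0, 0, 0, 1], [0, 0, 0, 0, 0, 0, 1]]]'

```text
time: 20.15
position: [0.6541, -0.047, 0.1584]
eef_rot: [0.076, 0.997, -0.001, -0.001]
force: [0.6, -0.1, -0.1]
opening: 0.209
grasp_force: 20.0
```

```bash
python3 - <<'E'
from h import *
st(); c=cap('wrist'); save(c,'w8.png')
for r in ctrl.place_of('wrist','place1'):
    v,u=r['position']; print(round(r['confidence'],2),np.round([u,v]),np.round(ray(c,u,v,.04),4),np.round(dep(c,u,v),4))
im=c['color'][:,:,::-1].copy(); ex=np.array([.9888,-.1494]); ey=np.array([.1494,.9888]); c0=np.array([.614,-.0135])
for a in(-1,1):
    for b in(-1,1):
        for da,db in((-39,-15),(-39,15),(39,15),(39,-15),(0,0)):
            X=c0+ex*(a*43.5+da)/1000+ey*(b*30+db)/1000; u,v=proj(c,[*X,.042]); cv2.circle(im,(int(u),int(v)),1,(0,0,255),-1)
cv2.imwrite('pics/w8b.png',cv2.resize(im[60:340,120:420],None,fx=2,fy=2,interpolation=2))
E
```

```text
t 20.15 p [ 0.6541 -0.047   0.1584] F [ 0.6 -0.1 -0.1] op 0.209 gf 20.0 q [-0.1   0.68  0.24  1.47 -0.17  1.02  1.6 ]
0.68 [250. 187.] [ 0.6528 -0.0516  0.04  ] [ 0.6531 -0.0517  0.0391]
0.61 [306. 110.] [0.5767 0.0202 0.04  ] [0.5767 0.0201 0.0403]
0.61 [304. 188.] [0.6627 0.0095 0.04  ] [0.6626 0.0094 0.0406]
```

View pics/w8b.png

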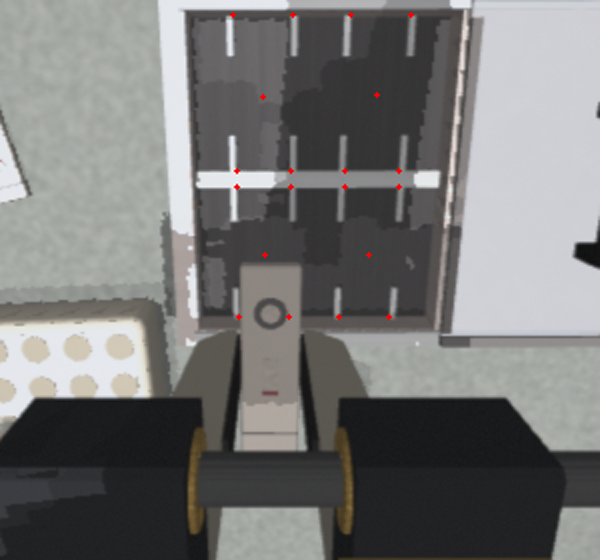

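Request:
servo_tool --steps '[[[1.2, -2.9, 30, 0, 0, 0, 1], [0, 0, 35, 0, 0, 0, 1], [0, 0, 25, 0, 0, 0, 1], [0, 0, 15, 0, 0, 0, 1], [0, 0, 8, 0, 0, 0, 1], [0, 0, 5, 0, 0, 0, 1], [0, 0, 5, 0, 0, 0, 1], [0, 0, 4, 0, 0, 0, 1], [0, 0, 0, 0, 0, 0, 1], [0, 0, 0, 0, 0, 0, 1]]]'

```text
time: 21.25
position: [0.654, -0.0479, 0.0317]
eef_rot: [0.075, 0.997, -0.0, 0.0]
force: [0.0, 0.1, -0.6]
opening: 0.212
grasp_force: 20.0
```

```bash
python3 -c "
from h import *
st(); plan(.6525,-.0497,.029,np.pi/2-.15)"
```

```text
t 21.25 p [ 0.654  -0.0479  0.0317] F [ 0.   0.1 -0.6] op 0.212 gf 20.0 q [-0.07  0.82  0.2   1.58 -0.21  0.77  1.64]
shift tool mm [ 1.2 -2.   2.7] tilt 0.05 y-angle 1.421 turn about tool z 0.0 shift in turned axes [ 1.2 -2.   2.7] rotvec [0.    0.001 0.   ]
```

Request:
servo_tool --steps '[[[1.2, -2.0, 1.5, 0, 0, 0, 1], [0, 0, 1.5, 0, 0, 0, 1], [0, 0, 0.5, 0, 0, 0, 1], [0, 0, 0, 0, 0, 0, 1], [0, 0, 0, 0, 0, 0, 1]]]'

```text
time: 21.75
position: [0.6522, -0.0497, 0.0277]
eef_rot: [0.075, 0.997, -0.0, -0.0]
force: [-0.0, 0.7, -0.7]
opening: 0.214
grasp_force: 20.0
```

Request:
servo_tool --steps '[[[0, 0, 0, 0, 0, 0, 0.7], [0, 0, 0, 0, 0, 0, 0.7], [0, 0, 0, 0, 0, 0, 0.7], [0, 0, 0, 0, 0, 0, 0.7], [0, 0, -20, 0, 0, 0, 0.7], [0, 0, -45, 0, 0, 0, 0.7], [0, 0, -45, 0, 0, 0, 0.5], [0, 0, -20, 0, 0, 0, 0.5]]]'

```text
time: 22.55
position: [0.6546, -0.0503, 0.1627]
eef_rot: [0.075, 0.997, -0.0, 0.004]
force: [0.9, -0.0, -0.1]
opening: 0.421
grasp_force: 0.0
```

```bash
python3 -c "
from h import *
st(); c=cap('wrist'); save(c,'w9.png'); cc=cap('top'); cass(cc,th=25); cc=cap('side'); cass(cc,th=25)
W=cloud(c); g=c['color'].min(2)
blob(W,.6525,-.0497,.045,.0435,.05, g>90)
plan(.4484,-.3226,.05,np.pi/2-.31)"
```

```text
t 22.55 p [ 0.6546 -0.0503  0.1627] F [ 0.9 -0.  -0.1] op 0.421 gf 0.0 q [-0.09  0.67  0.24  1.47 -0.17  1.02  1.61]
cass px [275. 136.] xy [ 7.928e-01 -4.000e-04] ang -0.251 size [18.3 57. ]
cass px [339. 197.] xy [ 0.6166 -0.1723] ang -0.139 size [16.5 56.4]
cass px [353. 217.] xy [ 0.5674 -0.2075] ang 0.086 size [67.6 20.2]
cass px [398. 263.] xy [ 0.4494 -0.3235] ang -0.311 size [19.7 69.5]
cass px [236. 356.] xy [0.2146 0.0934] ang -0.544 size [19.2 59.8]
cass px [293. 255.] xy [ 0.5692 -0.2055] ang 0.04 size [70.2 22.9]
cass px [287. 294.] xy [ 0.4497 -0.3223] ang -0.309 size [22.5 69.8]
1054 mean [ 0.6497 -0.0491] rect c [ 0.6469 -0.0589] size [56.3 82. ] long-axis ang -0.216 z [0.0438 0.0451 0.0464]
shift tool mm [ 161.9 -300.2  108.7] tilt 0.19 y-angle 1.421 turn about tool z 0.16 shift in turned axes [ 112.  -322.2  108.7] rotvec [0.001 0.003 0.16 ]
```

Request:
servo_tool --steps '[[[0, 0, 0, 0, 0, 0.08, 0.5], [0, 0, 0, 0, 0, 0.08, 0.5], [14, -40.3, 0, 0, 0, 0, 0.5], [14, -40.3, 0, 0, 0, 0, 0.5], [14, -40.3, 0, 0, 0, 0, 0.5], [14, -40.3, 0, 0, 0, 0, 0.5], [14, -40.3, 0, 0, 0, 0, 0.5], [14, -40.3, 0, 0, 0, 0, 0.5], [14, -40.3, 10, 0, 0, 0, 0.5], [14, -40.3, 20, 0, 0, 0, 0.5], [0, 0, 45, 0, 0, 0, 0.5], [0, 0, 40, 0, 0, 0, 0.5], [0, 0, 30, 0, 0, 0, 0.5], [0, 0, 10, 0, 0, 0, 0.5], [0, 0, 5, 0, 0, 0, 0.5], [0, 0, 0, 0, 0, 0, 0.5], [0, 0, 0, 0, 0, 0, 0.5]]]'

```text
time: 24.4
position: [0.448, -0.3232, -0.0011]
eef_rot: [0.154, 0.988, -0.001, 0.001]
force: [0.4, -0.1, -0.1]
opening: 0.503
grasp_force: 0.0
```

```bash
python3 -c "
from h import *
st(); plan(.4488,-.3228,-.0125,np.pi/2-.31)"
```

```text
t 24.4 p [ 0.448  -0.3232 -0.0011] F [ 0.4 -0.1 -0.1] op 0.503 gf 0.0 q [ 0.46  0.76  0.19  1.9  -0.27  0.5   2.1 ]
shift tool mm [-0.6  0.6 11.4] tilt 0.13 y-angle 1.261 turn about tool z 0.0 shift in turned axes [-0.6  0.6 11.4] rotvec [-0.001  0.002  0.   ]
```

Request:
servo_tool --steps '[[[-0.6, 0.6, 5, 0, 0, 0, 0.5], [0, 0, 4, 0, 0, 0, 0.5], [0, 0, 2.4, 0, 0, 0, 0.5], [0, 0, 0, 0, 0, 0, 0.5], [0, 0, 0, 0, 0, 0, 1], [0, 0, 0, 0, 0, 0, 1], [0, 0, 0, 0, 0, 0, 1], [0, 0, 0, 0, 0, 0, 1], [0, 0, 0, 0, 0, 0, 1]]]'

```text
time: 25.3
position: [0.4481, -0.3224, -0.0135]
eef_rot: [0.154, 0.988, -0.0, 0.0]
force: [0.1, -0.7, 2.5]
opening: 0.209
grasp_force: 20.3
```

Request:
servo_tool --steps '[[[0, 0, -10, 0, 0, 0, 1], [0, 0, -40, 0, 0, 0, 1], [0, 0, -40, 0, 0, 0, 1], [0, 0, -40, 0, 0, 0, 1], [0, 0, -30, 0, 0, 0, 1]]]'

```text
time: 25.8
position: [0.4481, -0.3227, 0.1493]
eef_rot: [0.154, 0.988, -0.001, 0.001]
force: [0.5, -0.0, 0.1]
opening: 0.213
grasp_force: 20.0
```

```bash
python3 -c "
from h import *
st(); plan(.5665,-.0367,.0285,np.pi/2-.15)"
```

```text
t 25.8 p [ 0.4481 -0.3227  0.1493] F [ 0.5 -0.   0.1] op 0.213 gf 20.0 q [ 0.4   0.54  0.28  1.79 -0.19  0.84  2.03]
shift tool mm [-25.2 308.5 120.6] tilt 0.14 y-angle 1.261 turn about tool z -0.16 shift in turned axes [-74.  300.6 120.6] rotvec [-0.001  0.002 -0.16 ]
```

Request:
servo_tool --steps '[[[0, 0, 0, 0, 0, -0.08, 1], [0, 0, 0, 0, 0, -0.08, 1], [-10.6, 42.9, 0, 0, 0, 0, 1], [-10.6, 42.9, 0, 0, 0, 0, 1], [-10.6, 42.9, 0, 0, 0, 0, 1], [-10.6, 42.9, 0, 0, 0, 0, 1], [-10.6, 42.9, 0, 0, 0, 0, 1], [-10.6, 42.9, 0, 0, 0, 0, 1], [-10.6, 42.9, 0, 0, 0, 0, 1], [0, 0, 20, 0, 0, 0, 1], [0, 0, 30, 0, 0, 0, 1], [0, 0, 15, 0, 0, 0, 1], [0, 0, 0, 0, 0, 0, 1], [0, 0, 0, 0, 0, 0, 1]]]'

```text
time: 27.2
position: [0.5662, -0.0366, 0.0819]
eef_rot: [0.075, 0.997, -0.0, 0.0]
force: [-0.3, -0.1, -0.7]
opening: 0.212
grasp_force: 20.0
```

```bash
python3 -c "
from h import *
st(); plan(.5665,-.0367,.0275,np.pi/2-.15)"
```

```text
t 27.2 p [ 0.5662 -0.0366  0.0819] F [-0.3 -0.1 -0.7] op 0.212 gf 20.0 q [-0.11  0.64  0.22  1.81 -0.2   0.71  1.63]
shift tool mm [-0.3 -0.1 54.4] tilt 0.02 y-angle 1.421 turn about tool z 0.0 shift in turned axes [-0.3 -0.1 54.4] rotvec [-0.  0.  0.]
```

Request:
servo_tool --steps '[[[0, 0, 20, 0, 0, 0, 1], [0, 0, 15, 0, 0, 0, 1], [0, 0, 8, 0, 0, 0, 1], [0, 0, 5, 0, 0, 0, 1], [0, 0, 4, 0, 0, 0, 1], [0, 0, 2, 0, 0, 0, 1], [0, 0, 0, 0, 0, 0, 1], [0, 0, 0, 0, 0, 0, 1]]]'

```text
time: 28.0
position: [0.5664, -0.0364, 0.0277]
eef_rot: [0.075, 0.997, -0.0, 0.0]
force: [-0.3, -0.1, -0.4]
opening: 0.213
grasp_force: 20.0
```

Request:
servo_tool --steps '[[[0, 0, 0, 0, 0, 0, 0.7], [0, 0, 0, 0, 0, 0, 0.7], [0, 0, 0, 0, 0, 0, 0.7], [0, 0, 0, 0, 0, 0, 0.7], [0, 0, -20, 0, 0, 0, 0.7], [0, 0, -45, 0, 0, 0, 0.7], [0, 0, -45, 0, 0, 0, 0.5], [0, 0, -20, 0, 0, 0, 0.5]]]'

```text
time: 28.8
position: [0.5683, -0.0369, 0.1615]
eef_rot: [0.075, 0.997, -0.0, 0.003]
force: [0.4, -0.0, 0.1]
opening: 0.427
grasp_force: 0.0
```

```bash
python3 -c "
from h import *
st(); cc=cap('top'); cass(cc,th=25); cc=cap('side'); cass(cc,th=25)
plan(.5675,-.207,-.0125,np.pi/2+.086)"
```

```text
t 28.8 p [ 0.5683 -0.0369  0.1615] F [ 0.4 -0.   0.1] op 0.427 gf 0.0 q [-0.13  0.54  0.25  1.73 -0.17  0.88  1.61]
cass px [353. 217.] xy [ 0.5681 -0.2074] ang 0.089 size [69.  20.8]
cass px [293. 255.] xy [ 0.5693 -0.2051] ang 0.079 size [70.1 22.7]
shift tool mm [ -23.  -168.7  173.5] tilt 0.46 y-angle 1.421 turn about tool z -0.236 shift in turned axes [  17.1 -169.4  173.5] rotvec [-0.     0.008 -0.236]
```

Request:
servo_tool --steps '[[[0, 0, 0, 0, 0, -0.08, 0.5], [0, 0, 0, 0, 0, -0.08, 0.5], [0, 0, 0, 0, 0, -0.076, 0.5], [4.3, -42.4, 0, 0, 0, 0, 0.5], [4.3, -42.4, 0, 0, 0, 0, 0.5], [4.3, -42.4, 0, 0, 0, 0, 0.5], [4.3, -42.4, 0, 0, 0, 0, 0.5], [0, 0, 40, 0, 0, 0, 0.5], [0, 0, 45, 0, 0, 0, 0.5], [0, 0, 40, 0, 0, 0, 0.5], [0, 0, 30, 0, 0, 0, 0.5], [0, 0, 5, 0, 0, 0, 0.5], [0, 0, 0, 0, 0, 0, 0.5], [0, 0, 0, 0, 0, 0, 0.5]]]'

```text
time: 30.3
position: [0.5645, -0.2073, -0.0016]
eef_rot: [-0.043, 0.999, -0.0, 0.001]
force: [0.1, -0.3, 0.4]
opening: 0.507
grasp_force: 0.0
```

```bash
python3 -c "
from h import *
st(); plan(.568,-.207,-.0128,np.pi/2+.086); cc=cap('side'); cass(cc)"
```

```text
t 30.3 p [ 0.5645 -0.2073 -0.0016] F [ 0.1 -0.3  0.4] op 0.507 gf 0.0 q [ 0.24  0.8   0.13  1.76 -0.17  0.59  2.12]
shift tool mm [-3.5  0.  11.2] tilt 0.12 y-angle 1.657 turn about tool z 0.0 shift in turned axes [-3.5  0.  11.2] rotvec [-0.001  0.002  0.   ]
cass px [269. 238.] xy [ 0.567  -0.1024] ang -0.053 size [16.1 78. ]
```

Request:
servo_tool --steps '[[[-3.5, 0, 5, 0, 0, 0, 0.5], [0, 0, 4, 0, 0, 0, 0.5], [0, 0, 2.0, 0, 0, 0, 0.5], [0, 0, 0, 0, 0, 0, 0.5], [0, 0, 0, 0, 0, 0, 1], [0, 0, 0, 0, 0, 0, 1], [0, 0, 0, 0, 0, 0, 1], [0, 0, 0, 0, 0, 0, 1], [0, 0, 0, 0, 0, 0, 1]]]'

```text
time: 31.25
position: [0.5672, -0.2066, -0.0135]
eef_rot: [-0.043, 0.999, -0.0, 0.0]
force: [0.1, 0.4, 2.0]
opening: 0.211
grasp_force: 20.3
```

Request:
servo_tool --steps '[[[0, 0, -10, 0, 0, 0, 1], [0, 0, -40, 0, 0, 0, 1], [0, 0, -40, 0, 0, 0, 1], [0, 0, -40, 0, 0, 0, 1], [0, 0, -30, 0, 0, 0, 1]]]'

```text
time: 31.75
position: [0.5675, -0.2069, 0.1495]
eef_rot: [-0.043, 0.999, -0.001, 0.001]
force: [0.2, -0.1, 0.2]
opening: 0.21
grasp_force: 20.0
```

```bash
python3 -c "
from h import *
st(); plan(.6615,.0097,.0275,np.pi/2-.15)"
```

```text
t 31.75 p [ 0.5675 -0.2069  0.1495] F [ 0.2 -0.1  0.2] op 0.21 gf 20.0 q [ 0.2   0.6   0.18  1.64 -0.13  0.91  2.09]
shift tool mm [-111.9  207.9  122. ] tilt 0.16 y-angle 1.657 turn about tool z 0.236 shift in turned axes [-60.2 228.3 122. ] rotvec [-0.001  0.003  0.236]
```

Request:
servo_tool --steps '[[[0, 0, 0, 0, 0, 0.08, 1], [0, 0, 0, 0, 0, 0.08, 1], [0, 0, 0, 0, 0, 0.076, 1], [-10, 38, 0, 0, 0, 0, 1], [-10, 38, 0, 0, 0, 0, 1], [-10, 38, 0, 0, 0, 0, 1], [-10, 38, 0, 0, 0, 0, 1], [-10, 38, 0, 0, 0, 0, 1], [-10, 38, 0, 0, 0, 0, 1], [0, 0, 20, 0, 0, 0, 1], [0, 0, 30, 0, 0, 0, 1], [0, 0, 15, 0, 0, 0, 1], [0, 0, 0, 0, 0, 0, 1], [0, 0, 0, 0, 0, 0, 1]]]'

```text
time: 33.15
position: [0.6608, 0.0094, 0.082]
eef_rot: [0.075, 0.997, -0.0, 0.0]
force: [0.6, 0.5, 0.2]
opening: 0.212
grasp_force: 20.0
```

```bash
python3 -c "
from h import *
st(); plan(.6615,.0097,.0275,np.pi/2-.15)"
```

```text
t 33.15 p [0.6608 0.0094 0.082 ] F [0.6 0.5 0.2] op 0.212 gf 20.0 q [-0.18  0.77  0.24  1.53 -0.21  0.87  1.55]
shift tool mm [-0.7  0.4 54.5] tilt 0.04 y-angle 1.42 turn about tool z -0.001 shift in turned axes [-0.7  0.4 54.5] rotvec [-0.     0.001 -0.001]
```

Request:
servo_tool --steps '[[[-0.7, 0.4, 20, 0, 0, 0, 1], [0, 0, 15, 0, 0, 0, 1], [0, 0, 8, 0, 0, 0, 1], [0, 0, 5, 0, 0, 0, 1], [0, 0, 4, 0, 0, 0, 1], [0, 0, 2, 0, 0, 0, 1], [0, 0, 0, 0, 0, 0, 1], [0, 0, 0, 0, 0, 0, 1]]]'

```text
time: 33.95
position: [0.6615, 0.0103, 0.0278]
eef_rot: [0.075, 0.997, 0.0, 0.0]
force: [-0.1, -0.3, -0.3]
opening: 0.21
grasp_force: 20.0
```

Request:
servo_tool --steps '[[[0, 0, 0, 0, 0, 0, 0.7], [0, 0, 0, 0, 0, 0, 0.7], [0, 0, 0, 0, 0, 0, 0.7], [0, 0, 0, 0, 0, 0, 0.7], [0, 0, -20, 0, 0, 0, 0.7], [0, 0, -45, 0, 0, 0, 0.7], [0, 0, -45, 0, 0, 0, 0.5], [40, 0, -40, 0, 0, 0, 0], [40, 0, -20, 0, 0, 0, 0], [40, 0, 0, 0, 0, 0, 0], [0, 0, 0, 0, 0, 0, 0], [0, 0, 0, 0, 0, 0, 0]]]'

```text
time: 35.15
position: [0.5469, 0.0277, 0.1933]
eef_rot: [0.075, 0.997, 0.0, 0.0]
force: [1.3, 0.4, 0.0]
opening: 0.771
grasp_force: 0.0
```

```bash
python3 -c "
from h import *
st(); c=cap('wrist'); t=cap('top'); cass(t)
a=c['color'][150:350,100:400,::-1]; b=t['color'][100:300,220:420,::-1]
cv2.imwrite('pics/w10.png',np.vstack([cv2.resize(a,(600,400),interpolation=2)[:330],cv2.resize(b[40:130],(600,270),interpolation=2)]))
W=cloud(t); blob(W,.633,.124,.06,.085,.11)"
```

```text
t 35.15 p [0.5469 0.0277 0.1933] F [1.3 0.4 0. ] op 0.771 gf 0.0 q [-0.28  0.48  0.28  1.75 -0.16  0.94  1.49]
72 mean [0.6523 0.1215] rect c [0.6488 0.1218] size [11.3 45.4] long-axis ang -0.171 z [0.0904 0.0941 0.0969]
```

View pics/w10.png

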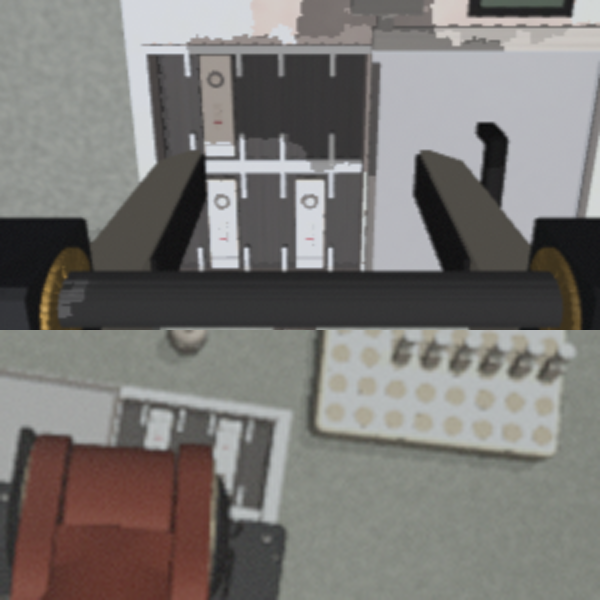

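All three cassettes lie inside their ribs, window up, and the bench is empty. Next I close the cover.

```bash
python3 -c "
from h import *
plan(.6327,.124,.0585,np.pi/2-.15)"
```

```text
shift tool mm [-68.5 108.1 134.5] tilt 0.11 y-angle 1.421 turn about tool z 0.0 shift in turned axes [-68.5 108.1 134.5] rotvec [-0.     0.002  0.   ]
```

Request:
servo_tool --steps '[[[-22.8, 36, 0, 0, 0, 0, 0.5], [-22.8, 36, 0, 0, 0, 0, 0.5], [-22.8, 36, 0, 0, 0, 0, 0.5], [0, 0, 40, 0, 0, 0, 0.5], [0, 0, 40, 0, 0, 0, 0.5], [0, 0, 30, 0, 0, 0, 0.5], [0, 0, 15, 0, 0, 0, 0.5], [0, 0, 9, 0, 0, 0, 0.5], [0, 0, 0, 0, 0, 0, 0.5], [0, 0, 0, 0, 0, 0, 1], [0, 0, 0, 0, 0, 0, 1], [0, 0, 0, 0, 0, 0, 1], [0, 0, 0, 0, 0, 0, 1], [0, 0, 0, 0, 0, 0, 1], [0, 0, 0, 0, 0, 0, 1]]]'

```text
time: 36.75
position: [0.6311, 0.1241, 0.0593]
eef_rot: [0.075, 0.997, 0.0, 0.0]
force: [-0.9, -0.1, 2.0]
opening: 0.129
grasp_force: 20.0
```

Request:
servo_tool --steps '[[[0, -7, 0, 0, 0, 0, 1], [0, -14, 0, 0, 0, 0, 1], [0, -14, 0, 0, 0, 0, 1], [0, -14, 0, 0, 0, 0, 1], [0, -14, 0, 0, 0, 0, 1], [0, -14, 0, 0, 0, 0, 1], [0, -14, 0, 0, 0, 0, 1], [0, -14, 0, 0, 0, 0, 1], [0, -14, 0, 0, 0, 0, 1], [0, -14, 0, 0, 0, 0, 1], [0, -8, 0, 0, 0, 0, 1], [0, -3, 0, 0, 0, 0, 1], [0, 0, 0, 0, 0, 0, 1], [0, 0, 0, 0, 0, 0, 1]]]'

```text
time: 38.15
position: [0.6103, -0.0143, 0.0592]
eef_rot: [0.074, 0.997, 0.003, 0.001]
force: [1.4, 8.8, 6.3]
opening: 0.124
grasp_force: 20.0
```

```bash
python3 -c "
from h import *
st(); plan(.6122,-.0144,.0585,np.pi/2-.15)"
```

```text
t 38.15 p [ 0.6103 -0.0143  0.0592] F [1.4 8.8 6.3] op 0.124 gf 20.0 q [-0.13  0.73  0.2   1.7  -0.21  0.73  1.6 ]
shift tool mm [-1.9  0.2  0.7] tilt 0.35 y-angle 1.423 turn about tool z 0.002 shift in turned axes [-1.9  0.2  0.7] rotvec [0.006 0.001 0.002]
```

Request:
servo_tool --steps '[[[0, 0, 0, 0, 0, 0, 0.5], [0, 0, 0, 0, 0, 0, 0.5], [0, 0, 0, 0, 0, 0, 0.5], [0, 0, -20, 0, 0, 0, 0.5], [0, 0, -40, 0, 0, 0, 0.5], [0, 0, -30, 0, 0, 0, 0.5], [0, 0, 0, 0, 0, 0.1255, 0.5], [0, 0, 0, 0, 0, 0.1255, 0.5], [0, 0, 0, 0, 0, 0.1255, 0.5], [0, 0, 0, 0, 0, 0.1255, 0.5], [0, 0, 0, 0, 0, 0.1255, 0.5], [0, 0, 0, 0, 0, 0.1255, 0.5], [0, 0, 0, 0, 0, 0.1255, 0.5], [0, 0, 0, 0, 0, 0.1255, 0.5], [0, 0, 0, 0, 0, 0.1255, 0.5], [0, 0, 0, 0, 0, 0.1255, 0.5], [0, 0, 0, 0, 0, 0.1255, 0.5], [0, 0, 0, 0, 0, 0.1255, 0.5]]]'

```text
time: 39.95
position: [0.6078, -0.0212, 0.148]
eef_rot: [0.739, 0.673, -0.002, 0.0]
force: [-0.1, -0.4, -0.0]
opening: 0.499
grasp_force: 0.0
```

```bash
python3 -c "
from h import *
st(); plan(.4995,.079,.0665,-.085)
t=cap('top'); W=cloud(t);  blob(W,.6122,-.0144,.06,.085,.11); blob(W,.4995,.079,.03,.1,.13)
t=cap('side'); W=cloud(t);  blob(W,.6122,-.0144,.06,.085,.11); blob(W,.4995,.079,.03,.1,.13)"
```

```text
t 39.95 p [ 0.6078 -0.0212  0.148 ] F [-0.1 -0.4 -0. ] op 0.499 gf 0.0 q [-0.39  0.69  0.66  1.63 -0.48  0.99  0.34]
shift tool mm [  90.  -116.9   81.5] tilt 0.24 y-angle -0.093 turn about tool z -0.008 shift in turned axes [  90.9 -116.2   81.5] rotvec [-0.003  0.003 -0.008]
few 0
few 0
93 mean [ 0.6088 -0.0187] rect c [ 0.6102 -0.0196] size [19.3 81. ] long-axis ang -0.151 z [0.0862 0.0926 0.0961]
34 mean [0.4961 0.0752] rect c [0.4976 0.078 ] size [33.6  9.8] long-axis ang 1.477 z [0.1015 0.1106 0.1159]
```

Request:
servo_tool --steps '[[[22.5, -29.2, 0, -0.003, 0.003, -0.008, 0.5], [22.5, -29.2, 0, 0, 0, 0, 0.5], [22.5, -29.2, 0, 0, 0, 0, 0.5], [22.5, -29.2, 0, 0, 0, 0, 0.5], [0, 0, 10, 0, 0, 0, 0.5], [0, 0, 0, 0, 0, 0, 0.5], [0, 0, 0, 0, 0, 0, 0.5]]]'

```text
time: 40.75
position: [0.5008, 0.0787, 0.1387]
eef_rot: [0.734, 0.679, 0.002, 0.001]
force: [0.3, 0.9, -0.2]
opening: 0.501
grasp_force: 0.0
```

```bash
python3 -c "
from h import *
st(); plan(.4995,.079,.0665,-.085); c=cap('wrist'); W=cloud(c); blob(W,.4995,.079,.03,.105,.13)"
```

```text
t 40.75 p [0.5008 0.0787 0.1387] F [ 0.3  0.9 -0.2] op 0.501 gf 0.0 q [-0.65  0.56  0.69  1.93 -0.48  0.82  0.22]
shift tool mm [ 0.1 -1.6 72.2] tilt 0.22 y-angle -0.078 turn about tool z 0.007 shift in turned axes [ 0.1 -1.6 72.2] rotvec [ 0.004 -0.001  0.007]
410 mean [0.4988 0.0812] rect c [0.4988 0.08  ] size [29.2 10.1] long-axis ang 1.49 z [0.1093 0.1125 0.1139]
```

Request:
servo_tool --steps '[[[0.6, -1.5, 20, 0.004, 0, 0.003, 0.5], [0, 0, 25, 0, 0, 0, 0.5], [0, 0, 18, 0, 0, 0, 0.5], [0, 0, 9, 0, 0, 0, 0.5], [0, 0, 0, 0, 0, 0, 0.5], [0, 0, 0, 0, 0, 0, 0.5], [0, 0, 0, 0, 0, 0, 1], [0, 0, 0, 0, 0, 0, 1], [0, 0, 0, 0, 0, 0, 1], [0, 0, 0, 0, 0, 0, 1], [0, 0, 0, 0, 0, 0, 1], [0, 0, 0, 0, 0, 0, 1], [0, 0, 0, 0, 0, 0, 1]]]'

```text
time: 42.1
position: [0.4991, 0.0816, 0.0668]
eef_rot: [0.735, 0.678, 0.001, -0.001]
force: [0.3, 0.4, -0.6]
opening: 0.106
grasp_force: 20.0
```

```bash
python3 -c "
from h import *
st(); plan(.4995,.079,.0665,np.pi/2-.15)"
```

```text
t 42.1 p [0.4991 0.0816 0.0668] F [ 0.3  0.4 -0.6] op 0.106 gf 20.0 q [-0.58  0.66  0.59  2.   -0.59  0.66  0.31]
shift tool mm [-2.6  0.6  0.3] tilt 0.18 y-angle -0.08 turn about tool z -1.501 shift in turned axes [-0.8 -2.5  0.3] rotvec [ 0.002 -0.003 -1.501]
```

Request:
servo_tool --steps '[[[0, 0, 0, 0, 0, 0, 0.75], [0, 0, 0, 0, 0, 0, 0.75], [0, 0, 0, 0, 0, 0, 0.75], [-2.4, 0.5, 0, 0, 0, 0, 0.75], [0, 0, 0, 0, 0, 0, 0.75], [0, 0, 0, 0, 0, 0, 0.75], [0, 0, 0, 0, 0, 0, 1], [0, 0, 0, 0, 0, 0, 1], [0, 0, 0, 0, 0, 0, 1], [0, 0, 0, 0, 0, 0, 1]]]'

```text
time: 43.1
position: [0.499, 0.0792, 0.0666]
eef_rot: [0.735, 0.678, 0.001, -0.001]
force: [0.9, 0.4, -1.1]
opening: 0.107
grasp_force: 20.0
```

```bash
python3 -c "
from h import *
st(); plan(.4997,.079,.0665,np.pi/2-.15)"
```

```text
t 43.1 p [0.499  0.0792 0.0666] F [ 0.9  0.4 -1.1] op 0.107 gf 20.0 q [-0.58  0.66  0.58  2.   -0.59  0.66  0.31]
shift tool mm [-0.1  0.7  0.1] tilt 0.18 y-angle -0.08 turn about tool z -1.501 shift in turned axes [-0.7 -0.   0.1] rotvec [ 1.000e-03 -3.000e-03 -1.501e+00]
```

Now I turn it back to locked, 1.55 rad, so it goes firmly to the stop.

Request:
servo_tool --steps '[[[0, 0, 0, 0, 0, -0.13, 1], [0, 0, 0, 0, 0, -0.13, 1], [0, 0, 0, 0, 0, -0.13, 1], [0, 0, 0, 0, 0, -0.13, 1], [0, 0, 0, 0, 0, -0.13, 1], [0, 0, 0, 0, 0, -0.13, 1], [0, 0, 0, 0, 0, -0.13, 1], [0, 0, 0, 0, 0, -0.13, 1], [0, 0, 0, 0, 0, -0.13, 1], [0, 0, 0, 0, 0, -0.13, 1], [0, 0, 0, 0, 0, -0.13, 1], [0, 0, 0, 0, 0, -0.13, 1], [0, 0, 0, 0, 0, 0, 1], [0, 0, 0, 0, 0, 0, 1], [0, 0, 0, 0, 0, 0, 1]]]'

```text
time: 44.6
position: [0.5005, 0.0801, 0.0671]
eef_rot: [0.046, 0.999, 0.002, 0.001]
force: [3.6, 2.9, 0.1]
opening: 0.107
grasp_force: 20.0
```

```bash
python3 -c "
from h import *
st(); plan(.4997,.079,.0665,np.pi/2-.15);print(ctrl.state()['moment'])"
```

```text
t 44.6 p [0.5005 0.0801 0.0671] F [3.6 2.9 0.1] op 0.107 gf 20.0 q [-0.29  0.59  0.14  1.99 -0.15  0.57  1.43]
shift tool mm [ 0.7 -1.2  0.6] tilt 0.28 y-angle 1.479 turn about tool z 0.058 shift in turned axes [ 0.6 -1.2  0.6] rotvec [0.004 0.002 0.058]
[ 0.8467336  -0.74421766  0.00978082]
```

Request:
servo_tool --steps '[[[0.6, -1.2, 0, 0, 0, -0.03, 1], [0, 0, 0, 0, 0, -0.03, 1], [0, 0, 0, 0, 0, 0, 1], [0, 0, 0, 0, 0, 0, 1]]]'

```text
time: 45.0
position: [0.4986, 0.0794, 0.0667]
eef_rot: [0.015, 1.0, 0.002, -0.0]
force: [2.0, 3.8, 0.2]
opening: 0.106
grasp_force: 20.0
```

```bash
python3 -c "
from h import *
st(); plan(.4997,.079,.0665,np.pi/2-.15);print(ctrl.state()['moment'])"
```

```text
t 45.0 p [0.4986 0.0794 0.0667] F [2.  3.8 0.2] op 0.106 gf 20.0 q [-0.28  0.59  0.12  1.99 -0.13  0.57  1.47]
shift tool mm [-1.2 -0.3  0.2] tilt 0.26 y-angle 1.541 turn about tool z 0.12 shift in turned axes [-1.2 -0.2  0.2] rotvec [ 0.005 -0.     0.12 ]
[ 1.13429474 -0.58381379 -0.06872054]
```

Request:
servo_tool --steps '[[[-0.8, 0, 0, 0, 0, 0.04, 1], [0, 0, 0, 0, 0, 0.04, 1], [0, 0, 0, 0, 0, 0, 1], [0, 0, -3, 0, 0, 0, 1], [0, 0, -3, 0, 0, 0, 1], [0, 0, 0, 0, 0, 0, 1]]]'

```text
time: 45.6
position: [0.4988, 0.0784, 0.0726]
eef_rot: [0.055, 0.998, 0.002, -0.001]
force: [1.6, 5.1, 0.3]
opening: 0.108
grasp_force: 20.0
```

```bash
python3 -c "
from h import *
st(); plan(.4997,.079,.0725,np.pi/2-.15)"
```

```text
t 45.6 p [0.4988 0.0784 0.0726] F [1.6 5.1 0.3] op 0.108 gf 20.0 q [-0.29  0.58  0.14  1.99 -0.15  0.58  1.41]
shift tool mm [-0.8  0.7  0.1] tilt 0.21 y-angle 1.46 turn about tool z 0.04 shift in turned axes [-0.8  0.7  0.1] rotvec [ 0.003 -0.002  0.04 ]
```

Request:
servo_tool --steps '[[[-0.3, 0.8, -4, 0.002, 0, 0.01, 1], [0, 0, -5, 0, 0, 0, 1], [0, 0, -5, 0, 0, 0, 1], [0, 0, -5, 0, 0, 0, 1], [0, 0, 0, 0, 0, 0, 1]]]'

```text
time: 46.1
position: [0.4991, 0.0772, 0.0923]
eef_rot: [0.061, 0.998, -0.0, -0.001]
force: [-0.1, 0.5, -0.9]
opening: 0.108
grasp_force: 20.0
```

Request:
servo_tool --steps '[[[0, 0, -5, 0, 0, 0, 1], [0, 0, -10, 0, 0, 0, 1], [0, 0, -20, 0, 0, 0, 1], [0, 0, -30, 0, 0, 0, 1], [0, 0, 0, 0, 0, 0, 1], [0, 0, 0, 0, 0, 0, 1]]]'

```text
time: 46.7
position: [0.4997, 0.0785, 0.1575]
eef_rot: [0.06, 0.998, 0.001, 0.0]
force: [-1.1, 0.3, -0.3]
opening: 0.11
grasp_force: 20.0
```

```bash
python3 - <<'E'
from h import *
st(); c=cap('side'); p=ctrl.state()['position']; u,v=map(int,proj(c,p))
a=c['color'][v-50:v+50,u-60:u+60,::-1]; cv2.imwrite('pics/s11.png',cv2.resize(a,None,fx=5,fy=5,interpolation=2))
W=cloud(cap('wrist')); 
t=cap('top'); W=cloud(t); g=t['color'].astype(int)
for n in ['top','side','wrist']:
    if n=='wrist': continue
    c=cap(n)
    for r in ctrl.place_of(n,'tray_in')[:2]:
        v,u=r['position']; print(n,r['confidence'],ray(c,u,v,.003))
# tray floor mask in top view
hsv=t['color'].min(2); m=((hsv>140)&(W[...,1]>.27)&(W[...,1]<.5)&(W[...,0]>.3)&(W[...,0]<.6)).astype(np.uint8)
N,L,S,C=cv2.connectedComponentsWithStats(m); i=1+S[1:,4].argmax()
print(cv2.minAreaRect(np.array([ray(t,u,v,.003)[:2] for v,u in zip(*np.where(L==i))],np.float32)*1000),S[i])
E
```

```text
t 46.7 p [0.4997 0.0785 0.1575] F [-1.1  0.3 -0.3] op 0.11 gf 20.0 q [-0.33  0.46  0.19  1.9  -0.12  0.8   1.37]
top 0.76 [0.46127569 0.38589821 0.003     ]
side 0.65 [0.44709257 0.39881301 0.003     ]
((456.95556640625, 393.8706970214844), (152.64422607421875, 101.80560302734375), 2.672222375869751) [ 110  228   38   58 2066]
```

View pics/s11.png

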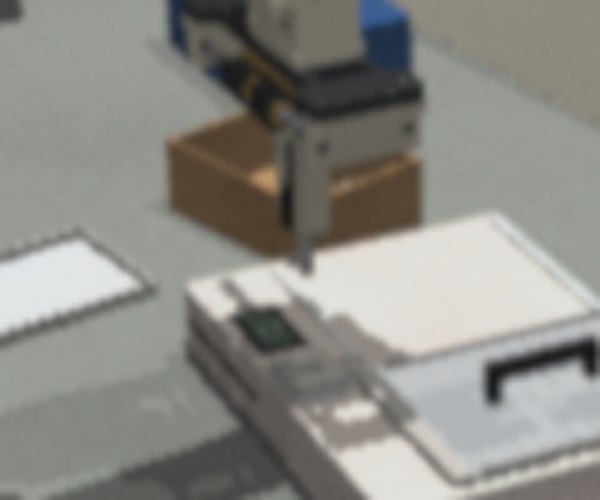

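The key is out, gripped upright with its barrel pointing down at about (308,265), and the cover is shut. The tray is centred near (0.457,0.391). I'll carry the key over, tilt the tool and lay it down.

```bash
python3 -c "
from h import *
plan(.441,.378,.15,np.radians(130.5))"
```

```text
shift tool mm [ 93.7 290.3   6.3] tilt 0.15 y-angle 1.45 turn about tool z -0.828 shift in turned axes [-150.3  265.4    6.3] rotvec [ 0.001 -0.002 -0.828]
```

Request:
servo_tool --steps '[[[11.7, 36.3, 0, 0, 0, 0, 1], [11.7, 36.3, 0, 0, 0, 0, 1], [11.7, 36.3, 0, 0, 0, 0, 1], [11.7, 36.3, 0, 0, 0, 0, 1], [11.7, 36.3, 0, 0, 0, 0, 1], [11.7, 36.3, 0, 0, 0, 0, 1], [11.7, 36.3, 0, 0, 0, 0, 1], [11.7, 36.3, 0, 0, 0, 0, 1], [0, 0, 0, 0, 0, -0.138, 1], [0, 0, 0, 0, 0, -0.138, 1], [0, 0, 0, 0, 0, -0.138, 1], [0, 0, 0, 0, 0, -0.138, 1], [0, 0, 0, 0, 0, -0.138, 1], [0, 0, 0, 0, 0, -0.138, 1], [0, 0, 0, 0, 0, 0, 1]]]'

```text
time: 48.55
position: [0.4416, 0.3777, 0.1565]
eef_rot: [-0.346, 0.938, 0.001, -0.001]
force: [0.5, 0.4, -0.9]
opening: 0.107
grasp_force: 20.0
```

Request:
servo_tool --steps '[[[0, 0, 0, 0, 0.1, 0, 1], [0, 0, 0, 0, 0.1, 0, 1], [0, 0, 0, 0, 0.1, 0, 1], [0, 0, 0, 0, 0.1, 0, 1], [0, 0, 0, 0, 0.1, 0, 1], [0, 0, 0, 0, 0.1, 0, 1], [0, 0, 0, 0, 0.1, 0, 1], [0, 0, 0, 0, 0, 0, 1], [0, 0, 0, 0, 0, 0, 1]]]'

```text
time: 49.45
position: [0.4414, 0.3782, 0.1557]
eef_rot: [-0.325, 0.881, -0.118, -0.322]
force: [0.4, -0.1, -0.5]
opening: 0.11
grasp_force: 20.0
```

```bash
python3 - <<'E'
from h import *
st(); plan(.441,.378,.03)
s=ctrl.state(); R=Rn.from_quat(s['eef_rot']).as_matrix(); print(np.round(R,3)); print('foot',s['position']+R[:,2]*.0147)
c=cap('side'); u,v=map(int,proj(c,s['position']))
a=c['color'][v-50:v+40,u-60:u+60,::-1]; cv2.imwrite('pics/s12.png',cv2.resize(a,None,fx=5,fy=5,interpolation=2))
E
```

```text
t 49.45 p [0.4414 0.3782 0.1557] F [ 0.4 -0.1 -0.5] op 0.11 gf 20.0 q [-0.72  0.98 -0.04  1.02  0.    1.85  1.52]
shift tool mm [-80.7   0.   96.4] tilt 40.14 y-angle 2.277 
[[-0.582 -0.649 -0.491]
 [-0.496  0.761 -0.418]
 [ 0.645  0.    -0.765]]
foot [0.43416662 0.37205548 0.1445075 ]
```

View pics/s12.png

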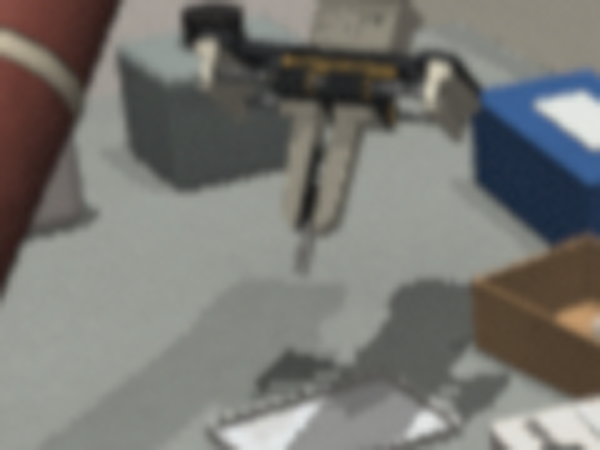

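Request:
servo_tool --steps '[[[-19.35, 0, 22.95, 0, 0, 0, 1], [-19.35, 0, 22.95, 0, 0, 0, 1], [-19.35, 0, 22.95, 0, 0, 0, 1], [-12.9, 0, 15.3, 0, 0, 0, 1], [-6.45, 0, 7.65, 0, 0, 0, 1], [0, 0, 0, 0, 0, 0, 1], [0, 0, 0, 0, 0, 0, 1]]]'

```text
time: 50.2
position: [0.4421, 0.3789, 0.0383]
eef_rot: [-0.326, 0.882, -0.118, -0.321]
force: [-0.0, 0.2, -0.8]
opening: 0.106
grasp_force: 20.0
```

```bash
python3 - <<'E'
from h import *
st()
s=ctrl.state(); R=Rn.from_quat(s['eef_rot']).as_matrix(); print('foot',s['position']+R[:,2]*.0147,R[:,2])
E
```

```text
t 50.2 p [0.4421 0.3789 0.0383] F [-0.   0.2 -0.8] op 0.106 gf 20.0 q [-0.72  1.1  -0.04  1.08  0.01  1.66  1.52]
foot [0.43494355 0.3727398  0.02702673] [-0.48910257 -0.41647155 -0.76637466]
```

Request:
servo_tool --steps '[[[-5.2, 0, 6.1, 0, 0, 0, 1], [-3.2, 0, 3.8, 0, 0, 0, 1], [-2.0, 0, 2.3, 0, 0, 0, 1], [-1.3, 0, 1.5, 0, 0, 0, 1], [0, 0, 0, 0, 0, 0, 1], [0, 0, 0, 0, 0, 0, 1]]]'

```text
time: 50.8
position: [0.4416, 0.3785, 0.0189]
eef_rot: [-0.326, 0.881, -0.118, -0.322]
force: [-0.7, -0.3, 0.8]
opening: 0.106
grasp_force: 20.0
```

Request:
servo_tool --steps '[[[0, 0, 0, 0, 0, 0, 0.5], [0, 0, 0, 0, 0, 0, 0.5], [0, 0, 0, 0, 0, 0, 0.5], [0, 0, 0, 0, 0, 0, 0.5], [0, 0, 0, 0, 0, 0, 0.5], [0, 0, 0, 0, 0, 0, 0.5], [6.45, 0, -7.65, 0, 0, 0, 0.5], [19.35, 0, -22.95, 0, 0, 0, 0.5], [19.35, 0, -22.95, 0, 0, 0, 0.5], [19.35, 0, -22.95, 0, 0, 0, 0.5], [19.35, 0, -22.95, 0, 0, 0, 0.5], [0, 0, 0, 0, -0.1, 0, 0.5], [0, 0, 0, 0, -0.1, 0, 0.5], [0, 0, 0, 0, -0.1, 0, 0.5], [0, 0, 0, 0, -0.1, 0, 0.5], [-40, 0, -20, 0, 0, 0, 0.5], [-40, 0, -10, 0, 0, 0, 0.5], [-40, 0, -10, 0, 0, 0, 0.5], [0, 0, 0, 0, 0, 0, 0.5]]]'

```text
time: 52.7
position: [0.5396, 0.4621, 0.1477]
eef_rot: [-0.342, 0.927, -0.051, -0.141]
force: [0.0, 0.0, -1.2]
opening: 0.499
grasp_force: 0.0
```

```bash
python3 - <<'E'
from h import *
st(); o=[]
for n,ctr in [('top',(.457,.391,.003)),('side',(.457,.391,.003)),('side',(.6,.0,.07))]:
    c=cap(n); u,v=map(int,proj(c,ctr)); w=75 if ctr[1]<.1 else 35
    v0,u0=max(0,v-w),max(0,u-w); o.append(cv2.resize(c['color'][v0:v+w,u0:u+w,::-1],(265,265),interpolation=2))
    if n=='side' : print([ (round(r['confidence'],2),np.round(ray(c,r['position'][1],r['position'][0],.088),3)) for r in ctrl.place_of('side','cover_handle')[:1]])
    for k in ('key_grip','key_foot'): print(n,k,[(round(r['confidence'],2),np.round(ray(c,r['position'][1],r['position'][0],.01),3)) for r in ctrl.place_of(n,k)[:2]])
cv2.imwrite('pics/end.png',np.hstack(o))
E
```

```text
t 52.7 p [0.5396 0.4621 0.1477] F [ 0.   0.  -1.2] op 0.499 gf 0.0 q [-0.72  0.96 -0.04  0.89  0.02  1.59  1.53]
top key_grip [(0.67, array([0.478, 0.408, 0.01 ])), (0.5, array([ 0.569, -0.035,  0.01 ]))]
top key_foot [(0.63, array([0.435, 0.383, 0.01 ]))]
[(0.71, array([0.614, 0.004, 0.088]))]
side key_grip [(0.49, array([0.485, 0.434, 0.01 ]))]
side key_foot [(0.61, array([0.445, 0.396, 0.01 ]))]
[(0.83, array([ 0.607, -0.011,  0.088]))]
side key_grip [(0.63, array([0.494, 0.443, 0.01 ]))]
side key_foot [(0.51, array([0.449, 0.409, 0.01 ]))]
```

View pics/end.png

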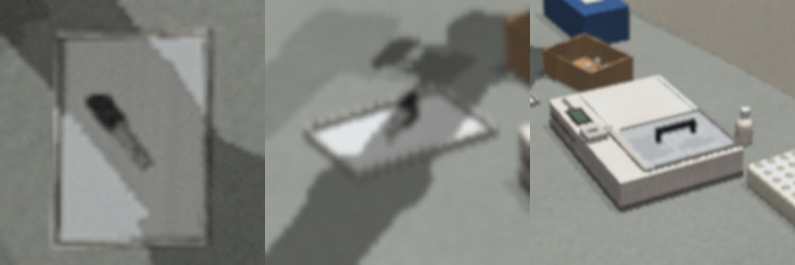

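The key lies in the middle of the tray: head at about (100,105) and barrel to (150,165) in the left panel. The cover is shut and the lock is empty. One numeric check before handing in.

```bash
python3 - <<'E'
from h import *
t=cap('top'); W=cloud(t); blob(W,.6122,-.0144,.06,.083,.11); m=blob(W,.455,.395,.05,.008,.06,t['color'].max(2)<90); cass(t)
E
```

```text
156 mean [ 0.6114 -0.014 ] rect c [ 0.612  -0.0141] size [11.9 78.6] long-axis ang -0.15 z [0.0904 0.0939 0.0964]
65 mean [0.4725 0.4032] rect c [0.4645 0.3984] size [49.2  9.6] long-axis ang 0.714 z [0.0125 0.027  0.0346]
cass px [ 56. 311.] xy [0.3112 0.5831] ang 0.757 size [75.1 17.9]
```

```bash
python3 -c "
from h import *
print(ctrl.hand_in())"
```

```text
the job is handed in; nothing more can be done
None
```

I handed the job in: three cassettes (all that were on the bench) are in their places, the cover is shut and locked, and the key lies in the tray, resting on the edge of its head; hand-in returned no verdict.

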